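# Box, snap shut and stack the repaired sensor modules

## Robot

A 6-joint arm with a two-finger parallel gripper is mounted at the origin on the work surface. World frame = base frame: x ahead of the robot, y to its left, z up, the work surface at z = 0. Lengths are in mm, angles in rad, forces in N, time in s.
With the tool pointing down it reaches from about 275 to 1000 mm from the base axis. Payload 8.4 kg.
Tool frame: the origin (TCP) lies midway between the tips of the shut fingers; the grasp point (between the pads) lies 19 mm behind it; z points along the fingers, y is the line along which they close (so a half turn about z gives the same grasp; the last joint's range is limited). The gripper opens to 85 mm and grips with 20 to 120 N. Pads are 22 mm wide; open, the fingers measure 114 mm over their backs; the gripper's body (76 mm by 85 mm) begins 54 mm behind the grasp point. The pads swing forward as they close: fully open they stand 13 mm farther back than shut.
Start: joints at [-1.285, 0.353, 1.633, -0, 1.155, -0.002], TCP at [177.401, -599.297, 231.281] pointing down, gripper open.
Joint ranges: [-2.63, 2.63], [-0.92, 2.1], [0.06, 2.66], [-1.3, 4.44], [0, 2.69], [-3.02, 3.02]. Speed limits (rad/s): [2.22, 2.22, 2.79, 3.14, 3.14, 3.14].

## Interface

Orientations are given as [roll, pitch, yaw] about the fixed x, y, z axes, in that order (R = Rz(yaw) Ry(pitch) Rx(roll)).
In Python, from rig import r, imaging gives the robot as it stands. The module is installed in compiled form; this text tells all that it offers.
- The arm moves only by the tool arm_command, never from a script. Its argument "deltas" is a list of rows, each an object of numbers: "hand": the finger opening in mm, from 0 to 85.4; "tx", "ty", "tz": the shift along the tool's x, y, z in mm; "wx", "wy", "wz": the turn, a rotation vector about the tool's x, y, z in rad. A call has 1 to 8 rows; each row shifts and turns the commanded pose from where the row before left it, along the tool's axes as they then stand; what a row does not reach is not made up. A row lasts 1/8 s, in which the tool goes at most 62.5 mm and 10.7 degrees, less where a joint would pass 70% of its speed; a pose out of reach is approached as far as the arm can. A call with a gripper value outside its range is refused whole. The fingers move at their own pace and stop on an object; "squeeze" is the grip in N (left out, the last holds). Time passes only in rows, so rows that do not move let the fingers close. It gives the time, the measured TCP pose, the force, the opening and the grip force at its end, in the units of the state.
- r.sense(): the state, without advancing time (a new reading comes with each control period).
- imaging.grab_frame(name): name is "side" or "top"; returns a dict with "image" (480x640x3 uint8, red, green, blue), "mtx" (3x3 intrinsics, pixels), "world_to_cam" (4x4, takes a point from world to camera coordinates). Camera axes: x right, y up, looking along -z (the intrinsics and any distortion apply to the point x, -y, -z); pixel columns grow to the right and rows downward; lengths in mm; the calibration is good to about 2 mm. A picture is of the moment at which its call begins. There is no depth.
- r.sign_off(): hands the job in; it is judged then, once.
The state is a dict: "clock": time; "qpos": joint angles; "qvel": joint speeds; "joint_efforts": joint torques, N m; "eef_pos": TCP position; "tcp_rot": TCP orientation; "contact_force": force on the tool from outside, world axes, zero at the start; "wrist_torque": the same for the moment, N m; "opening": opening from 0.0 (shut) to 1.0 (fully open); "grasp_force": force on a finger pad.
Only numpy, scipy, OpenCV 4.12 (cv2) and the standard library are available. Lean on these libraries where they do the work, as an engineer would, in place of code of your own. Each camera call takes 0.05 s, during which the arm holds its last target. There are 200 camera calls.

## Task

Pack every repaired sensor module on the bench for its return: lay each one flat in a black box of its own, press a blue lid onto that box until both yellow tabs have caught under its ledges and the lid is fully home, and stack the closed boxes in one square pile on the light grey stack base, each box fully down with its foot recesses over the lugs below. Keep any box that is not needed off the stack, and do not disturb the multimeter, screwdriver or tweezers.

Things in the scene. Friction and masses are not known exactly. Their poses are not given: they have to be found in the camera images.
- module1: Repaired sensor module, 90 g (2 or 3 alike are present; None: absent): orange carrier 86 (x) x 38 (y) x 6 mm with green board and copper coil, under 11 mm high but for a silver shield can upright in its middle, 24 (x) x 18 (y) mm, top 30 mm up. Origin: centre of the underside; x along its length, z up. Hold it by the can's faces across x: boxes leave no finger room beside the carrier.
- module2: Like module1. Its place is flat on a box's inner floor, in the middle, its length along the box, either way round (then its origin is 10.5 mm above the box's).
- module3: Like module1.
- box1: Black open box (3 alike, empty at first, 120 g): outside 110 (x) x 55 (y) x 46 mm high, walls 3 mm, inner floor 10.5 mm up. Outside each short end a catch ledge 30 mm wide sticks out 4 mm, 34 to 38 mm up. Underneath two foot recesses 8 mm deep: x 31.5 to 52 mm either side of the middle, y within 24.5 mm. Origin: centre of the underside; x along its length, z up. Either way round is the same.
- box2: Like box1.
- box3: Like box1.
- lid1: Blue clip-on lid (3 alike, 90 g), right way up: plate 127 (x) x 64 (y) mm, underside 23 and top 29 mm above the lower edges of two long skirts (59 mm apart inside, 64 outside: grip these). On top two lugs 15.5 x 44 mm, 6 mm high, tapered, centred 42 mm either side of the middle, flat between. A yellow sprung tab with inward hook hangs from each short end. Origin: centre, at the skirts' lower edges; x lengthwise, z up.
- lid2: Like lid1. Home on a box: aligned with it, either way round, plate on the rim, origin 23 mm above the box's origin, play about 2 mm. Pressed down, the hooks' ramps meet the ledges about 9 mm above home, spread 3 mm and spring back under the ledges at home; this takes about 7 to 14 N on the lid in all.
- lid3: Like lid1. A caught lid carries its box: a closed box (52 mm to the top of the plate, 58 with the lugs) can be lifted and moved by the lid's skirts.
- base: Light grey stack base screwed to the bench: plate 134 (x) x 70 (y) x 10 mm with two lugs on top like a lid's. Origin: centre of its underside, x along its length, z up. A box fully down on it has its origin 10 mm above the base's, each next closed box 52 mm more. Lugs have 2.5 mm play in the recesses; a box standing on the lugs instead of over them is 6 mm too high.
- meter: Bystander: yellow and black multimeter 150 x 74 x 45 mm lying on the bench, about 420 g. Origin: centre of its underside.
- driver: Bystander: screwdriver with a red handle, 170 mm long, lying near the robot. Origin: under its middle, x along it.
- tweezers: Bystander: steel tweezers, 135 mm long, lying near the robot. Origin: under their middle, x along them.

How it is judged (in metres and radians):
At the end, for the whole second after the job is handed in: Each module lies flat on the floor of a box within 13 mm of its middle; its lid is home (origin 20.5 to 25.2 mm over the box's) and the box stands still, square (12 mm, 8 degrees) in the pile on the base, 10, 62 or 114 mm up within 2.5 mm. Boxes without a module are over 65 mm from the base (((horizontal distance between module1 and box1 below 0.013 m and z of module1 in the frame of box1 between 0.0075 and 0.0145 m and angle between module1's own z axis and vertical below 0.12 rad and horizontal distance between box1 and base below 0.02 m) or (horizontal distance between module1 and box2 below 0.013 m and z of module1 in the frame of box2 between 0.0075 and 0.0145 m and angle between module1's own z axis and vertical below 0.12 rad and horizontal distance between box2 and base below 0.02 m) or (horizontal distance between module1 and box3 below 0.013 m and z of module1 in the frame of box3 between 0.0075 and 0.0145 m and angle between module1's own z axis and vertical below 0.12 rad and horizontal distance between box3 and base below 0.02 m)) and ((horizontal distance between module2 and box1 below 0.013 m and z of module2 in the frame of box1 between 0.0075 and 0.0145 m and angle between module2's own z axis and vertical below 0.12 rad and horizontal distance between box1 and base below 0.02 m) or (horizontal distance between module2 and box2 below 0.013 m and z of module2 in the frame of box2 between 0.0075 and 0.0145 m and angle between module2's own z axis and vertical below 0.12 rad and horizontal distance between box2 and base below 0.02 m) or (horizontal distance between module2 and box3 below 0.013 m and z of module2 in the frame of box3 between 0.0075 and 0.0145 m and angle between module2's own z axis and vertical below 0.12 rad and horizontal distance between box3 and base below 0.02 m)) and ((horizontal distance between module3 and box1 below 0.013 m and z of module3 in the frame of box1 between 0.0075 and 0.0145 m and angle between module3's own z axis and vertical below 0.12 rad and horizontal distance between box1 and base below 0.02 m) or (horizontal distance between module3 and box2 below 0.013 m and z of module3 in the frame of box2 between 0.0075 and 0.0145 m and angle between module3's own z axis and vertical below 0.12 rad and horizontal distance between box2 and base below 0.02 m) or (horizontal distance between module3 and box3 below 0.013 m and z of module3 in the frame of box3 between 0.0075 and 0.0145 m and angle between module3's own z axis and vertical below 0.12 rad and horizontal distance between box3 and base below 0.02 m)) and ((horizontal distance between box1 and base below 0.012 m and angle between the x axis of box1 and the x axis of base, either way round below 0.14 rad and angle between box1's own z axis and vertical below 0.05 rad and linear speed of box1 below 0.02 m/s and (z of box1 in the frame of base between 0.0075 and 0.0128 m or z of box1 in the frame of base between 0.0595 and 0.0648 m or z of box1 in the frame of base between 0.1115 and 0.1168 m) and ((horizontal distance between lid1 and box1 below 0.006 m and z of lid1 in the frame of box1 between 0.0205 and 0.0252 m and angle between the x axis of lid1 and the x axis of box1, either way round below 0.1 rad) or (horizontal distance between lid2 and box1 below 0.006 m and z of lid2 in the frame of box1 between 0.0205 and 0.0252 m and angle between the x axis of lid2 and the x axis of box1, either way round below 0.1 rad) or (horizontal distance between lid3 and box1 below 0.006 m and z of lid3 in the frame of box1 between 0.0205 and 0.0252 m and angle between the x axis of lid3 and the x axis of box1, either way round below 0.1 rad)) and horizontal distance between any of module1, module2, module3 and box1 below 0.013 m) or horizontal distance between box1 and base above 0.065 m) and ((horizontal distance between box2 and base below 0.012 m and angle between the x axis of box2 and the x axis of base, either way round below 0.14 rad and angle between box2's own z axis and vertical below 0.05 rad and linear speed of box2 below 0.02 m/s and (z of box2 in the frame of base between 0.0075 and 0.0128 m or z of box2 in the frame of base between 0.0595 and 0.0648 m or z of box2 in the frame of base between 0.1115 and 0.1168 m) and ((horizontal distance between lid1 and box2 below 0.006 m and z of lid1 in the frame of box2 between 0.0205 and 0.0252 m and angle between the x axis of lid1 and the x axis of box2, either way round below 0.1 rad) or (horizontal distance between lid2 and box2 below 0.006 m and z of lid2 in the frame of box2 between 0.0205 and 0.0252 m and angle between the x axis of lid2 and the x axis of box2, either way round below 0.1 rad) or (horizontal distance between lid3 and box2 below 0.006 m and z of lid3 in the frame of box2 between 0.0205 and 0.0252 m and angle between the x axis of lid3 and the x axis of box2, either way round below 0.1 rad)) and horizontal distance between any of module1, module2, module3 and box2 below 0.013 m) or horizontal distance between box2 and base above 0.065 m) and ((horizontal distance between box3 and base below 0.012 m and angle between the x axis of box3 and the x axis of base, either way round below 0.14 rad and angle between box3's own z axis and vertical below 0.05 rad and linear speed of box3 below 0.02 m/s and (z of box3 in the frame of base between 0.0075 and 0.0128 m or z of box3 in the frame of base between 0.0595 and 0.0648 m or z of box3 in the frame of base between 0.1115 and 0.1168 m) and ((horizontal distance between lid1 and box3 below 0.006 m and z of lid1 in the frame of box3 between 0.0205 and 0.0252 m and angle between the x axis of lid1 and the x axis of box3, either way round below 0.1 rad) or (horizontal distance between lid2 and box3 below 0.006 m and z of lid2 in the frame of box3 between 0.0205 and 0.0252 m and angle between the x axis of lid2 and the x axis of box3, either way round below 0.1 rad) or (horizontal distance between lid3 and box3 below 0.006 m and z of lid3 in the frame of box3 between 0.0205 and 0.0252 m and angle between the x axis of lid3 and the x axis of box3, either way round below 0.1 rad)) and horizontal distance between any of module1, module2, module3 and box3 below 0.013 m) or horizontal distance between box3 and base above 0.065 m)); the robot touches nothing.
It fails at once if a bystander is moved more than 30 mm (distance of any of meter, driver, tweezers from where it was at the start of the episode above 0.03 m).
Of module1, module2, module3 only 2 to 3 are there at a start; the rules pass over those that are not, and their reading is None.
At some moment in a run one of module1, module2, module3, lid1, lid2, lid3 may be knocked a few centimetres aside while the robot is not near it.
Once in a run the grip may slacken for a moment while it holds something.
It also fails if it takes over 210 s, if anything falls off the work surface, if the arm or the gripper's body presses on something with over 40 N, if the wrist force passes 120 N, or if a joint passes its speed limit or range.

## Working session

There is one attempt and no reset: what is moved stays moved. The work goes in short steps, Python scripts to look and compute and a tool call to move; the robot and the scene stay as the last step left them, time stands still between calls to the robot, and variables do not carry over. Pictures are saved under pics/ and viewed, at most 14 in all, crops included, and the job is handed in when it is done.

Besides the shell and the picture viewer there is one more tool, called in YAML: its name, and indented under it one key for each argument. arm_command: Moves the arm, as the interface text tells. Its arguments: {"type":"object","properties":{"deltas":{"type":"array"},"squeeze":{"type":"number"}},"required":["deltas"]}

```bash
mkdir -p pics
python3 - <<'E'
from rig import r, imaging
import cv2, numpy as np
for n in("top","side"):
    f=imaging.grab_frame(n); cv2.imwrite(f"pics/{n}0.png",f["image"][:,:,::-1])
    M=np.linalg.inv(f["world_to_cam"]); print(n,f["mtx"].round(1).tolist(),M.round(3).tolist(),[k for k in f])
print(r.sense())
E
```

```text
top [[499.8, 0.0, 328.4], [0.0, 499.8, 243.6], [0.0, 0.0, 1.0]] [[0.0, 0.99, -0.14, 321.983], [-1.0, 0.001, 0.003, 11.043], [0.003, 0.14, 0.99, 1080.88], [0.0, 0.0, 0.0, 1.0]] ['image', 'mtx', 'world_to_cam']
side [[604.1, 0.0, 322.4], [0.0, 604.1, 236.7], [0.0, 0.0, 1.0]] [[-0.765, 0.482, -0.428, -90.309], [-0.644, -0.569, 0.51, 688.458], [0.002, 0.666, 0.746, 1040.671], [0.0, 0.0, 0.0, 1.0]] ['image', 'mtx', 'world_to_cam']
{'clock': 0.1, 'qpos': array([-1.28539777e+00,  3.53600729e-01,  1.63407109e+00,  2.00284296e-05,
        1.15520634e+00, -2.38589909e-03]), 'qvel': array([ 3.03180386e-04, -1.04407826e-03,  2.71225653e-04,  9.73261148e-04,
        7.85490397e-04,  9.17014466e-06]), 'joint_efforts': array([ 1.00039837e-03, -6.06355762e+01, -3.42820752e+01,  9.72572388e-05,
        4.00555131e-03,  1.36133033e-05]), 'eef_pos': array([ 177.2840359 , -598.87259161,  230.61826915]), 'tcp_rot': array([-3.14030719e+00, -2.13802046e-05,  2.87776340e-01]), 'contact_force': array([-0.69473578, -0.1454645 , -1.26571417]), 'wrist_torque': array([-0.01720808,  0.01286507,  0.01744814]), 'grasp_force': 0.0, 'opening': 1.000352160079057}
```

View pics/top0.png

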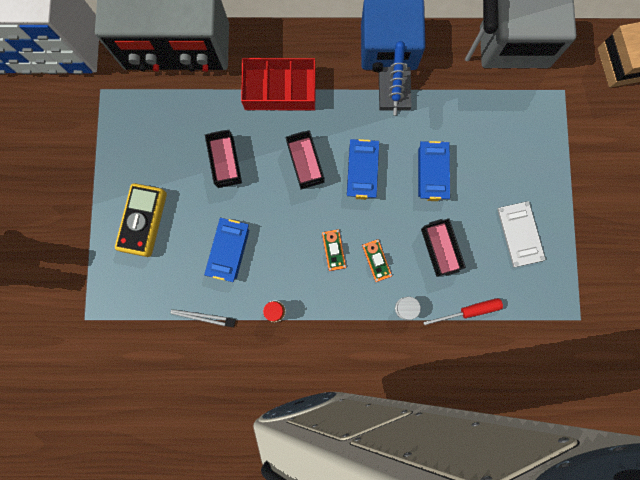

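View pics/side0.png

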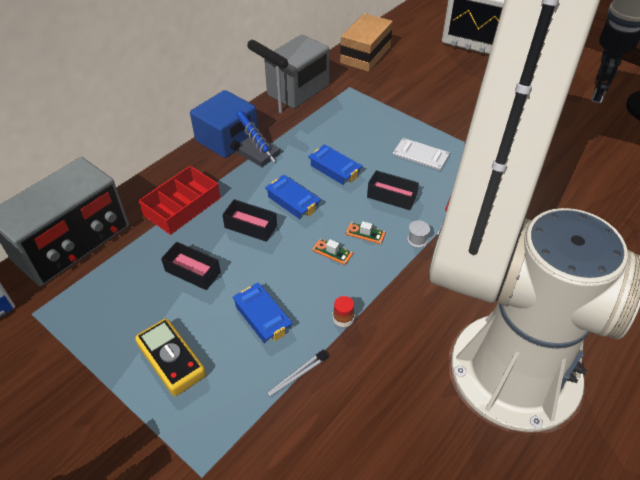

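The mat holds two modules at top-view pixels (333,250) and (377,260). The pink-floored black boxes are at (223,158), (305,160) and (443,247), the lids at (363,168), (434,170) and (227,250), and the white base at (520,235). There's no third module.

```bash
cat > h.py <<'E'
from rig import r, imaging
import cv2, numpy as np
def cast(f,px,z):
    px=np.asarray(px,float).reshape(-1,2); K=f["mtx"]; M=np.linalg.inv(f["world_to_cam"])
    d=np.c_[(px[:,0]-K[0,2])/K[0,0],-(px[:,1]-K[1,2])/K[1,1],-np.ones(len(px))]@M[:3,:3].T
    c=M[:3,3]; return (c+d*((z-c[2])/d[:,2])[:,None])[:,:2]
def masks(im):
    h=cv2.cvtColor(im,cv2.COLOR_RGB2HSV).astype(int); H,S,V=h[...,0],h[...,1],h[...,2]
    return dict(blue=((H>105)&(H<125)&(S>150)&(V>60)),
      white=(S<40)&(V>170), orange=(H>5)&(H<22)&(S>140)&(V>140),
      box=(V<60)|(((H<8)|(H>165))&(S>60)&(S<150)&(V>90)), can=(S<40)&(V>140))
def solid(f,c,z0,z1):
    """centre,yaw,size from hull c of an upright body from z0 to z1: outer edges seen at top z1, inner edges at z0"""
    h=cv2.convexHull(c).reshape(-1,2)
    C=np.linalg.inv(f["world_to_cam"])[:3,3][:2]
    A=cast(f,h,z1);B=cast(f,h,z0)
    (cx,cy),(w,l),a=cv2.minAreaRect(A.astype(np.float32)); a=np.radians(a)
    if l>w:a+=np.pi/2
    o=[];s=[]
    for k in(a,a+np.pi/2):
        u=np.array([np.cos(k),np.sin(k)]); m=C@u
        hi=(A if (A@u).max()>m else B)@u; lo=(A if (A@u).min()<m else B)@u
        o.append((hi.max()+lo.min())/2*u); s.append(hi.max()-lo.min())
    return sum(o),(a+np.pi/2)%np.pi-np.pi/2,s
def blobs(m,lo,hi):
    cs,_=cv2.findContours(m.astype(np.uint8)*255,cv2.RETR_EXTERNAL,cv2.CHAIN_APPROX_NONE)
    return [c for c in cs if lo<cv2.contourArea(c)<hi]
Z=dict(blue=(0,29),white=(0,10),orange=(0,6),box=(0,46))
LIM=dict(blue=(900,4000),white=(1200,4000),orange=(150,1200),box=(900,3000))
def look(kinds=("orange","box","blue","white"),view="top",roi=(90,95,580,318)):
    f=imaging.grab_frame(view); m=masks(f["image"])
    for k in kinds:
        q=np.zeros(m[k].shape,bool); x0,y0,x1,y1=roi; q[y0:y1,x0:x1]=m[k][y0:y1,x0:x1]
        if k in("orange","box","white"): q=cv2.morphologyEx(q.astype(np.uint8),cv2.MORPH_CLOSE,np.ones((5,5) if k=="box" else (3,3)))
        for c in blobs(q,*LIM[k]):
            ctr,a,s=solid(f,c,*Z[k]); print(k,c.reshape(-1,2).mean(0).round(),"xy",ctr.round(1),"yaw %.3f"%a,"size",np.round(s,1))
    return f
def go(x,y,yaw=None):
    """shift along tool x,y (tool pointing down, after turning to yaw) and wz"""
    s=r.sense(); p=s["eef_pos"]; y0=s["tcp_rot"][2]; d=0 if yaw is None else (yaw-y0+np.pi/2)%np.pi-np.pi/2
    t=y0+d; e=np.array([x,y])-p[:2]
    print("pos",p.round(1),"yaw %.3f"%y0,"wz %.3f"%-d,"tx %.1f ty %.1f"%(e@[np.cos(t),np.sin(t)],e@[np.sin(t),-np.cos(t)]),"q6 %.2f"%s["qpos"][5])
E
python3 - <<'E'
from h import *
f=look(); im=f["image"][110:300,195:555,::-1]
cv2.imwrite("pics/c1.png",cv2.resize(im,None,fx=2.2,fy=2.2,interpolation=cv2.INTER_CUBIC))
E
```

```text
orange [376. 260.] xy [437.6 -96.8] yaw 0.339 size [84.8 37. ]
orange [333. 250.] xy [460.4  -3.6] yaw 0.183 size [84.7 37.3]
box [443. 248.] xy [ 461.7 -236.1] yaw 0.286 size [115.5  53.1]
box [140. 214.] xy [524.6 417.1] yaw -0.194 size [126.4  38.9]
box [305. 159.] xy [656.2  58.9] yaw 0.292 size [109.3  54.3]
box [223. 159.] xy [658.2 237.1] yaw 0.206 size [109.8  54.2]
blue [227. 250.] xy [458.7 224.9] yaw -0.233 size [126.6  62.4]
blue [434. 170.] xy [ 636.  -223.3] yaw -0.034 size [120.4  62.6]
blue [363. 168.] xy [639.7 -67.4] yaw -0.060 size [121.   63.2]
white [521. 234.] xy [ 496.  -413.1] yaw 0.217 size [132.6  65.2]
```

View pics/c1.png

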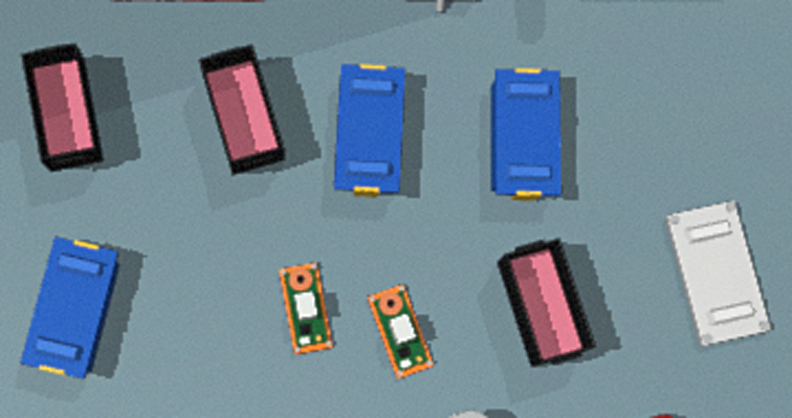

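```bash
python3 -c "
from h import *
go(437.6,-96.8,.339+np.pi/2)"
```

```text
pos [ 177.3 -599.   230.7] yaw 0.288 wz 1.520 tx -387.0 ty -412.5 q6 -0.00
```

arm_command:
  deltas:
    - {"wz":-0.18,"hand":60}
    - {"wz":-0.18}
    - {"wz":-0.18}
    - {"wz":-0.18}
    - {"wz":-0.18}
    - {"wz":-0.18}
    - {"wz":-0.18}
    - {"wz":-0.18}
  squeeze: 40

```text
schema error: expected keys hand, tx, ty, tz, wx, wy, wz
```

arm_command:
  deltas:
    - {"wz":-0.18}
    - {"tx":38,"ty":41}
    - {"tx":38,"ty":41}
    - {"tx":38,"ty":41}
    - {"tx":38,"ty":41}
    - {"tx":38,"ty":41}
    - {"tx":38,"ty":41}
    - {"tx":38,"ty":41}

```text
schema error: expected keys hand, tx, ty, tz, wx, wy, wz
```

arm_command:
  deltas:
    - {"tx":38,"ty":41}
    - {"tx":38,"ty":41}
    - {"tx":36,"ty":41,"tz":40}
    - {"tz":40}
    - {}
    - {}

```text
schema error: expected keys hand, tx, ty, tz, wx, wy, wz
```

```bash
python3 -c "
from h import *
f=look(('orange',)); go(437.6,-96.8,.339+np.pi/2)
cv2.imwrite('pics/t2.png',cv2.resize(f['image'][140:320,260:560,::-1],None,fx=2.4,fy=2.4))
"
```

```text
orange [377. 261.] xy [437.6 -96.8] yaw 0.339 size [84.8 37. ]
orange [333. 250.] xy [460.4  -3.6] yaw 0.183 size [84.7 37.3]
pos [ 177.3 -599.   230.8] yaw 0.288 wz 1.520 tx -387.1 ty -412.5 q6 -0.00
```

View pics/t2.png

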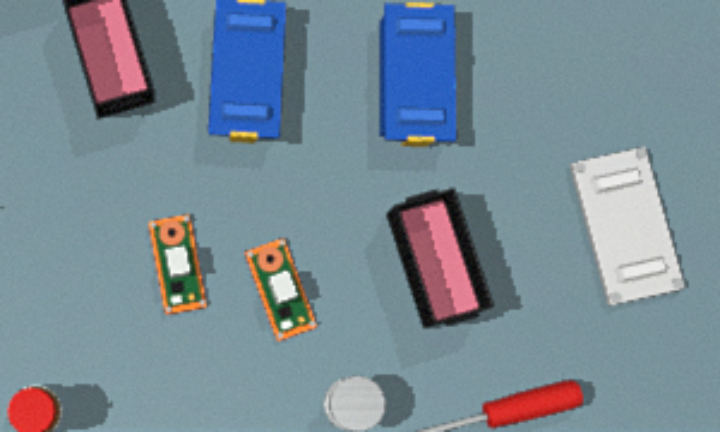

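The picture shows the scene unchanged: the commands were refused because every row needs all seven keys.

arm_command:
  deltas:
    - {"hand":60,"tx":0,"ty":0,"tz":0,"wx":0,"wy":0,"wz":-0.18}
    - {"hand":60,"tx":0,"ty":0,"tz":0,"wx":0,"wy":0,"wz":-0.18}
    - {"hand":60,"tx":0,"ty":0,"tz":0,"wx":0,"wy":0,"wz":-0.18}
    - {"hand":60,"tx":0,"ty":0,"tz":0,"wx":0,"wy":0,"wz":-0.18}
    - {"hand":60,"tx":0,"ty":0,"tz":0,"wx":0,"wy":0,"wz":-0.18}
    - {"hand":60,"tx":0,"ty":0,"tz":0,"wx":0,"wy":0,"wz":-0.18}
    - {"hand":60,"tx":0,"ty":0,"tz":0,"wx":0,"wy":0,"wz":-0.18}
    - {"hand":60,"tx":0,"ty":0,"tz":0,"wx":0,"wy":0,"wz":-0.18}
  squeeze: 40

```text
clock: 1.2
eef_pos: [177.4, -599.2, 231.1]
tcp_rot: [-3.142, -0.0, 1.734]
contact_force: [-0.0, 0.8, 0.0]
opening: 0.703
grasp_force: 0.0
```

arm_command:
  deltas:
    - {"hand":60,"tx":0,"ty":0,"tz":0,"wx":0,"wy":0,"wz":-0.18}
    - {"hand":60,"tx":38,"ty":41,"tz":0,"wx":0,"wy":0,"wz":0}
    - {"hand":60,"tx":38,"ty":41,"tz":0,"wx":0,"wy":0,"wz":0}
    - {"hand":60,"tx":38,"ty":41,"tz":0,"wx":0,"wy":0,"wz":0}
    - {"hand":60,"tx":38,"ty":41,"tz":0,"wx":0,"wy":0,"wz":0}
    - {"hand":60,"tx":38,"ty":41,"tz":0,"wx":0,"wy":0,"wz":0}
    - {"hand":60,"tx":38,"ty":41,"tz":0,"wx":0,"wy":0,"wz":0}
    - {"hand":60,"tx":38,"ty":41,"tz":0,"wx":0,"wy":0,"wz":0}

```text
clock: 2.2
eef_pos: [360.9, -251.8, 231.4]
tcp_rot: [3.141, 0.0, 1.907]
contact_force: [1.8, -0.0, 0.5]
opening: 0.707
grasp_force: 0.0
```

arm_command:
  deltas:
    - {"hand":60,"tx":38,"ty":41,"tz":0,"wx":0,"wy":0,"wz":0}
    - {"hand":60,"tx":38,"ty":41,"tz":0,"wx":0,"wy":0,"wz":0}
    - {"hand":60,"tx":38,"ty":41,"tz":30,"wx":0,"wy":0,"wz":0}
    - {"hand":60,"tx":0,"ty":0,"tz":50,"wx":0,"wy":0,"wz":0}
    - {"hand":60,"tx":0,"ty":0,"tz":0,"wx":0,"wy":0,"wz":0}
    - {"hand":60,"tx":0,"ty":0,"tz":0,"wx":0,"wy":0,"wz":0}

```text
clock: 2.95
eef_pos: [438.7, -106.4, 152.8]
tcp_rot: [3.141, 0.0, 1.907]
contact_force: [1.0, -0.3, 0.5]
opening: 0.701
grasp_force: 0.0
```

```bash
python3 -c "
from h import *
f=look(('orange',),roi=(90,95,640,318)); go(437.6,-96.8,.339+np.pi/2)
f=imaging.grab_frame('side')
cv2.imwrite('pics/t3.png',cv2.resize(f['image'][100:360,230:530,::-1],None,fx=2.2,fy=2.2))
"
```

```text
orange [333. 250.] xy [460.4  -3.6] yaw 0.185 size [84.7 37.2]
pos [ 439.1 -106.7  153.3] yaw 1.907 wz -0.003 tx 9.8 ty 1.8 q6 -0.58
```

View pics/t3.png

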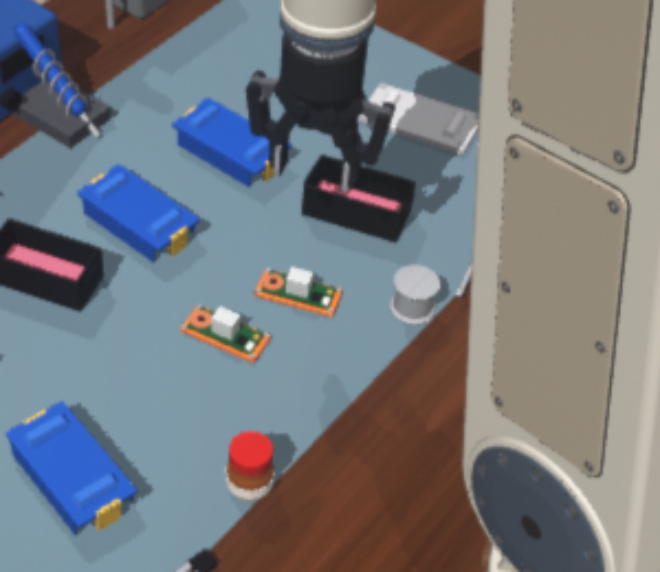

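The gripper hangs above the modules, at crop pixel (320,130), and both modules are still where they were. Now descend and grip the can.

arm_command:
  deltas:
    - {"hand":60,"tx":9.8,"ty":1.8,"tz":0,"wx":0,"wy":0,"wz":0}
    - {"hand":60,"tx":0,"ty":0,"tz":50,"wx":0,"wy":0,"wz":0}
    - {"hand":60,"tx":0,"ty":0,"tz":50,"wx":0,"wy":0,"wz":0}
    - {"hand":60,"tx":0,"ty":0,"tz":25,"wx":0,"wy":0,"wz":0}
    - {"hand":60,"tx":0,"ty":0,"tz":15,"wx":0,"wy":0,"wz":0}
    - {"hand":15,"tx":0,"ty":0,"tz":0,"wx":0,"wy":0,"wz":0}
    - {"hand":15,"tx":0,"ty":0,"tz":0,"wx":0,"wy":0,"wz":0}
    - {"hand":15,"tx":0,"ty":0,"tz":0,"wx":0,"wy":0,"wz":0}

```text
clock: 4.05
eef_pos: [437.7, -96.2, 12.9]
tcp_rot: [3.14, 0.001, 1.908]
contact_force: [-0.3, 0.1, 6.1]
opening: 0.272
grasp_force: 39.9
```

arm_command:
  deltas:
    - {"hand":15,"tx":0,"ty":0,"tz":0,"wx":0,"wy":0,"wz":0}
    - {"hand":15,"tx":0,"ty":0,"tz":0,"wx":0,"wy":0,"wz":0}
    - {"hand":15,"tx":0,"ty":0,"tz":0,"wx":0,"wy":0,"wz":0}

```text
clock: 4.42
eef_pos: [437.6, -96.2, 12.9]
tcp_rot: [3.14, 0.001, 1.908]
contact_force: [-1.1, 0.6, 7.8]
opening: 0.271
grasp_force: 40.3
```

```bash
python3 -c "
from h import *
go(461.7,-236.1,.286+np.pi/2)"
```

```text
pos [437.6 -96.2  12.9] yaw 1.908 wz 0.051 tx -141.0 ty -16.4 q6 -0.56
```

arm_command:
  deltas:
    - {"hand":15,"tx":0,"ty":0,"tz":-20,"wx":0,"wy":0,"wz":0}
    - {"hand":15,"tx":0,"ty":0,"tz":-40,"wx":0,"wy":0,"wz":0}
    - {"hand":15,"tx":0,"ty":0,"tz":-40,"wx":0,"wy":0,"wz":0.051}
    - {"hand":15,"tx":-47,"ty":-5.4,"tz":0,"wx":0,"wy":0,"wz":0}
    - {"hand":15,"tx":-47,"ty":-5.5,"tz":0,"wx":0,"wy":0,"wz":0}
    - {"hand":15,"tx":-47,"ty":-5.5,"tz":0,"wx":0,"wy":0,"wz":0}
    - {"hand":15,"tx":0,"ty":0,"tz":0,"wx":0,"wy":0,"wz":0}
    - {"hand":15,"tx":0,"ty":0,"tz":0,"wx":0,"wy":0,"wz":0}

```text
clock: 5.42
eef_pos: [460.3, -235.6, 111.9]
tcp_rot: [-3.141, -0.0, 1.856]
contact_force: [0.3, -0.0, -0.8]
opening: 0.271
grasp_force: 39.5
```

```bash
python3 -c "
from h import *
go(461.7,-236.1,.286+np.pi/2); print(r.sense()['opening'])
f=imaging.grab_frame('side')
cv2.imwrite('pics/t4.png',cv2.resize(f['image'][100:300,230:480,::-1],None,fx=2.4,fy=2.4))
"
```

```text
pos [ 460.3 -235.6  111.9] yaw 1.856 wz -0.001 tx -0.8 ty 1.2 q6 -0.76
0.27053721672087827
```

View pics/t4.png

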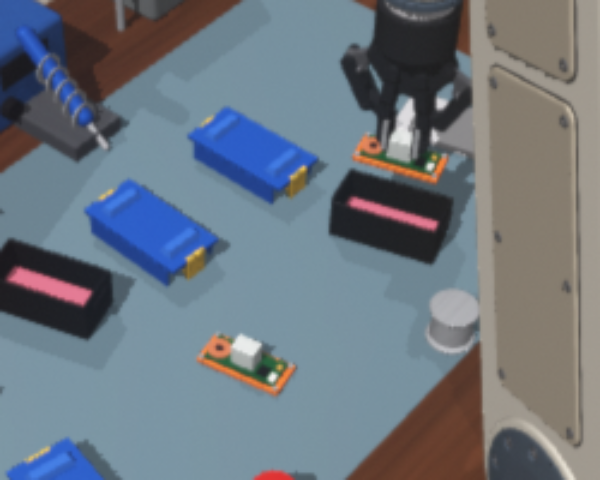

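The module hangs level in the grip at crop (400,155), just above the box.

arm_command:
  deltas:
    - {"hand":15,"tx":-0.8,"ty":1.2,"tz":0,"wx":0,"wy":0,"wz":0}
    - {"hand":15,"tx":0,"ty":0,"tz":45,"wx":0,"wy":0,"wz":0}
    - {"hand":15,"tx":0,"ty":0,"tz":25,"wx":0,"wy":0,"wz":0}
    - {"hand":15,"tx":0,"ty":0,"tz":10,"wx":0,"wy":0,"wz":0}
    - {"hand":15,"tx":0,"ty":0,"tz":7,"wx":0,"wy":0,"wz":0}
    - {"hand":15,"tx":0,"ty":0,"tz":0,"wx":0,"wy":0,"wz":0}

```text
clock: 6.22
eef_pos: [462.5, -236.3, 25.0]
tcp_rot: [3.141, 0.0, 1.857]
contact_force: [0.0, -1.0, -1.4]
opening: 0.269
grasp_force: 39.5
```

Free descent. Lower 2 mm more, release and rise.

arm_command:
  deltas:
    - {"hand":15,"tx":0,"ty":0,"tz":1.5,"wx":0,"wy":0,"wz":0}
    - {"hand":36,"tx":0,"ty":0,"tz":0,"wx":0,"wy":0,"wz":0}
    - {"hand":36,"tx":0,"ty":0,"tz":0,"wx":0,"wy":0,"wz":0}
    - {"hand":36,"tx":0,"ty":0,"tz":-25,"wx":0,"wy":0,"wz":0}
    - {"hand":36,"tx":0,"ty":0,"tz":-50,"wx":0,"wy":0,"wz":0}
    - {"hand":85,"tx":0,"ty":0,"tz":-60,"wx":0,"wy":0,"wz":0}
    - {"hand":85,"tx":0,"ty":0,"tz":0,"wx":0,"wy":0,"wz":0.18}
    - {"hand":85,"tx":0,"ty":0,"tz":0,"wx":0,"wy":0,"wz":0.18}

```text
clock: 7.22
eef_pos: [462.6, -236.6, 159.5]
tcp_rot: [3.139, 0.001, 1.491]
contact_force: [0.0, 0.6, -1.0]
opening: 0.999
grasp_force: 0.0
```

```bash
python3 -c "
from h import *
f=look(('orange','blue')); go(633.4,-223.5,-.034)
"
```

```text
orange [333. 250.] xy [460.4  -3.6] yaw 0.183 size [84.7 37.3]
blue [227. 250.] xy [458.8 224.9] yaw -0.233 size [126.7  62.2]
blue [434. 170.] xy [ 635.9 -223.3] yaw -0.034 size [120.4  62.6]
blue [363. 168.] xy [639.8 -67.4] yaw -0.060 size [120.8  63.2]
pos [ 462.4 -236.4  159. ] yaw 1.482 wz 1.516 tx 170.5 ty -18.7 q6 -0.39
```

arm_command:
  deltas:
    - {"hand":85,"tx":0,"ty":0,"tz":0,"wx":0,"wy":0,"wz":0.18}
    - {"hand":85,"tx":0,"ty":0,"tz":0,"wx":0,"wy":0,"wz":0.18}
    - {"hand":85,"tx":0,"ty":0,"tz":0,"wx":0,"wy":0,"wz":0.18}
    - {"hand":85,"tx":0,"ty":0,"tz":0,"wx":0,"wy":0,"wz":0.18}
    - {"hand":85,"tx":0,"ty":0,"tz":0,"wx":0,"wy":0,"wz":0.18}
    - {"hand":85,"tx":0,"ty":0,"tz":0,"wx":0,"wy":0,"wz":0.18}
    - {"hand":85,"tx":0,"ty":0,"tz":0,"wx":0,"wy":0,"wz":0.18}
    - {"hand":85,"tx":0,"ty":0,"tz":0,"wx":0,"wy":0,"wz":0.18}

```text
clock: 8.28
eef_pos: [462.1, -236.3, 158.2]
tcp_rot: [-3.142, 0.0, 0.054]
contact_force: [-0.1, 0.0, -0.0]
opening: 0.997
grasp_force: 0.0
```

arm_command:
  deltas:
    - {"hand":85,"tx":0,"ty":0,"tz":0,"wx":0,"wy":0,"wz":0.067}
    - {"hand":85,"tx":57,"ty":-6.2,"tz":0,"wx":0,"wy":0,"wz":0}
    - {"hand":85,"tx":57,"ty":-6.2,"tz":0,"wx":0,"wy":0,"wz":0}
    - {"hand":85,"tx":56.5,"ty":-6.3,"tz":0,"wx":0,"wy":0,"wz":0}
    - {"hand":85,"tx":0,"ty":0,"tz":40,"wx":0,"wy":0,"wz":0}
    - {"hand":85,"tx":0,"ty":0,"tz":40,"wx":0,"wy":0,"wz":0}
    - {"hand":85,"tx":0,"ty":0,"tz":0,"wx":0,"wy":0,"wz":0}

```text
clock: 9.15
eef_pos: [630.3, -218.4, 75.0]
tcp_rot: [-3.139, 0.006, -0.008]
contact_force: [-1.0, -0.1, -0.3]
opening: 0.995
grasp_force: 0.0
```

```bash
python3 -c "
from h import *
go(633.4,-223.5,-.034)
"
```

```text
pos [ 630.3 -218.4   75. ] yaw -0.008 wz 0.026 tx 3.2 ty 5.0 q6 1.24
```

arm_command:
  deltas:
    - {"hand":85,"tx":3.2,"ty":5,"tz":0,"wx":0,"wy":0,"wz":0.026}
    - {"hand":85,"tx":0,"ty":0,"tz":35,"wx":0,"wy":0,"wz":0}
    - {"hand":85,"tx":0,"ty":0,"tz":30,"wx":0,"wy":0,"wz":0}
    - {"hand":85,"tx":0,"ty":0,"tz":12,"wx":0,"wy":0,"wz":0}
    - {"hand":50,"tx":0,"ty":0,"tz":0,"wx":0,"wy":0,"wz":0}
    - {"hand":50,"tx":0,"ty":0,"tz":0,"wx":0,"wy":0,"wz":0}
    - {"hand":50,"tx":0,"ty":0,"tz":0,"wx":0,"wy":0,"wz":0}
    - {"hand":50,"tx":0,"ty":0,"tz":0,"wx":0,"wy":0,"wz":0}
  squeeze: 60

```text
clock: 10.15
eef_pos: [637.2, -224.9, 3.0]
tcp_rot: [3.141, -0.003, -0.036]
contact_force: [-1.0, 0.2, 7.5]
opening: 0.739
grasp_force: 67.0
```

```bash
python3 -c "
from h import *
go(633.4,-223.5,-.034);print(r.sense()['contact_force'],r.sense()['opening']);look(('blue',),view='side',roi=(0,0,640,480)); go(461.7,-236.1,.286)
"
```

```text
pos [ 637.2 -224.9    3. ] yaw -0.036 wz -0.002 tx -3.9 ty -1.3 q6 1.27
[-0.99335678  0.20416156  7.47280896] 0.7386222441342334
blue [261. 312.] xy [462.8 224.8] yaw -0.231 size [114.8  62.3]
blue [292. 196.] xy [642.3 -66.4] yaw -0.058 size [113.6  62. ]
blue [224. 122.] xy [ 976.1 -161.6] yaw 0.012 size [182.  182.4]
pos [ 637.2 -224.9    3. ] yaw -0.036 wz -0.322 tx -171.5 ty -38.8 q6 1.27
```

arm_command:
  deltas:
    - {"hand":50,"tx":0,"ty":0,"tz":-20,"wx":0,"wy":0,"wz":0}
    - {"hand":50,"tx":0,"ty":0,"tz":-50,"wx":0,"wy":0,"wz":0}
    - {"hand":50,"tx":0,"ty":0,"tz":-40,"wx":0,"wy":0,"wz":-0.16}
    - {"hand":50,"tx":0,"ty":0,"tz":0,"wx":0,"wy":0,"wz":-0.162}
    - {"hand":50,"tx":-42,"ty":-9.7,"tz":0,"wx":0,"wy":0,"wz":0}
    - {"hand":50,"tx":-42,"ty":-9.7,"tz":0,"wx":0,"wy":0,"wz":0}
    - {"hand":50,"tx":-42,"ty":-9.7,"tz":0,"wx":0,"wy":0,"wz":0}
    - {"hand":50,"tx":-42,"ty":-9.7,"tz":0,"wx":0,"wy":0,"wz":0}

```text
clock: 11.2
eef_pos: [462.8, -234.6, 112.5]
tcp_rot: [3.141, -0.001, 0.286]
contact_force: [0.4, -0.4, -0.7]
opening: 0.735
grasp_force: 66.1
```

arm_command:
  deltas:
    - {"hand":50,"tx":0,"ty":0,"tz":0,"wx":0,"wy":0,"wz":0}
    - {"hand":50,"tx":0,"ty":0,"tz":0,"wx":0,"wy":0,"wz":0}

```text
clock: 11.45
eef_pos: [464.9, -235.0, 112.5]
tcp_rot: [3.14, -0.002, 0.285]
contact_force: [0.4, 0.3, -1.2]
opening: 0.735
grasp_force: 66.1
```

```bash
cat >> h.py <<'E'
def tabs(f,h,near,rad=110):
    """yellow tab midpoints (plate top at h+29) near a world point"""
    g=cv2.cvtColor(f["image"],cv2.COLOR_RGB2HSV).astype(int); m=(g[...,0]>18)&(g[...,0]<32)&(g[...,1]>140)&(g[...,2]>110)
    for c in blobs(m,3,400):
        (u,v),_,_=cv2.minAreaRect(c); w=cast(f,[(u,v)],h+26)[0]
        if np.hypot(*(w-near))<rad: print("tab",round(u),round(v),w.round(1),cv2.contourArea(c))
E
python3 -c "
from h import *
go(461.7,-236.1,.286); s=r.sense(); h=s['eef_pos'][2]-3; print(s['opening'],s['contact_force'])
for v in ('top','side'):
    f=imaging.grab_frame(v); tabs(f,h,s['eef_pos'][:2])
    if v=='top': cv2.imwrite('pics/t5.png',cv2.resize(f['image'][180:310,360:520,::-1],None,fx=3.5,fy=3.5))
"
```

```text
pos [ 464.9 -235.   112.5] yaw 0.285 wz -0.001 tx -3.4 ty 0.1 q6 0.81
0.7347638917967625 [ 0.35425259  0.3028933  -1.21514473]
tab 447 209 [ 522.1 -220.9] 5.5
```

View pics/t5.png

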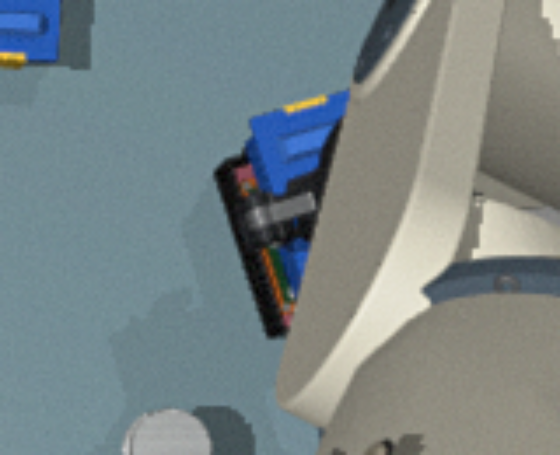

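The lid is held above the box. The arm hides its near half, but the far end with the yellow tab at (447,209) is visible. I'll get the lid's offset from that edge.

```bash
cat >> h.py <<'E'
def faredge(f,h,yaw,half=63.5):
    """distance TCP->lid centre along tool x from the lid's far plate edge (top at h+29)"""
    s=r.sense(); p=s["eef_pos"][:2]; u=np.array([np.cos(yaw),np.sin(yaw)]); n=np.array([-u[1],u[0]])
    v,x=np.nonzero(masks(f["image"])["blue"]); W=cast(f,np.c_[x,v],h+29)-p; a=W@u; b=W@n
    k=(abs(b)<36)&(a>20)&(a<90); k2=(a>20)&(a<60)&(abs(b)<45)
    e=[a[k&(abs(b-c)<2)].max(initial=-1) for c in range(-30,31,4)]
    print("far edge",np.round(e,1),"median+half px - half: %.1f"%(np.median([q for q in e if q>40])+1-half),"left edge b max %.1f min %.1f"%(np.percentile(b[k2],99),np.percentile(b[k2],1)))
E
python3 -c "
from h import *
f=imaging.grab_frame('top'); s=r.sense(); faredge(f,s['eef_pos'][2]-3,s['tcp_rot'][2])
"
```

```text
far edge [-1.  58.4 58.9 58.7 55.5 54.7 55.3 55.  54.2 55.3 54.5 59.4 59.1 58.3
 59.4 58.1] median+half px - half: -4.4 left edge b max 36.2 min -22.0
```

arm_command:
  deltas:
    - {"hand":50,"tx":0,"ty":0,"tz":35,"wx":0,"wy":0,"wz":0}
    - {"hand":50,"tx":0,"ty":0,"tz":20,"wx":0,"wy":0,"wz":0}
    - {"hand":50,"tx":0,"ty":0,"tz":5,"wx":0,"wy":0,"wz":0}
    - {"hand":50,"tx":0,"ty":0,"tz":4,"wx":0,"wy":0,"wz":0}
    - {"hand":50,"tx":0,"ty":0,"tz":3,"wx":0,"wy":0,"wz":0}
    - {"hand":50,"tx":0,"ty":0,"tz":0,"wx":0,"wy":0,"wz":0}

```text
clock: 12.35
eef_pos: [464.2, -234.6, 44.6]
tcp_rot: [3.141, -0.0, 0.286]
contact_force: [-0.4, 0.1, -1.1]
opening: 0.731
grasp_force: 66.2
```

```bash
python3 -c "
from h import *
go(461.7,-236.1,.286); print(r.sense()['contact_force'])
"
```

```text
pos [ 464.2 -234.6   44.6] yaw 0.286 wz -0.000 tx -2.8 ty 0.7 q6 0.81
[-0.43305978  0.08884764 -1.06206723]
```

arm_command:
  deltas:
    - {"hand":50,"tx":0.9,"ty":0.7,"tz":4,"wx":0,"wy":0,"wz":0}
    - {"hand":50,"tx":0,"ty":0,"tz":4,"wx":0,"wy":0,"wz":0}
    - {"hand":50,"tx":0,"ty":0,"tz":3,"wx":0,"wy":0,"wz":0}
    - {"hand":50,"tx":0,"ty":0,"tz":2,"wx":0,"wy":0,"wz":0}
    - {"hand":50,"tx":0,"ty":0,"tz":0,"wx":0,"wy":0,"wz":0}
  squeeze: 80

```text
clock: 12.98
eef_pos: [465.0, -235.1, 31.2]
tcp_rot: [3.141, -0.0, 0.286]
contact_force: [1.4, -0.1, -0.5]
opening: 0.729
grasp_force: 93.3
```

arm_command:
  deltas:
    - {"hand":50,"tx":0,"ty":0,"tz":2,"wx":0,"wy":0,"wz":0}
    - {"hand":50,"tx":0,"ty":0,"tz":2,"wx":0,"wy":0,"wz":0}
    - {"hand":50,"tx":0,"ty":0,"tz":0,"wx":0,"wy":0,"wz":0}

```text
clock: 13.35
eef_pos: [464.3, -234.7, 26.7]
tcp_rot: [-3.141, 0.001, 0.286]
contact_force: [0.4, -0.3, -2.5]
opening: 0.728
grasp_force: 93.0
```

arm_command:
  deltas:
    - {"hand":50,"tx":0,"ty":0,"tz":1.5,"wx":0,"wy":0,"wz":0}
    - {"hand":50,"tx":0,"ty":0,"tz":1.5,"wx":0,"wy":0,"wz":0}
    - {"hand":50,"tx":0,"ty":0,"tz":0,"wx":0,"wy":0,"wz":0}

```text
clock: 13.72
eef_pos: [464.6, -234.8, 26.0]
tcp_rot: [-3.141, 0.001, 0.286]
contact_force: [-7.9, 4.4, 29.8]
opening: 0.731
grasp_force: 97.0
```

```bash
python3 -c "
from h import *
f=imaging.grab_frame('side')
cv2.imwrite('pics/t6.png',cv2.resize(f['image'][110:250,310:470,::-1],None,fx=3.5,fy=3.5,interpolation=cv2.INTER_CUBIC))
"
```

```text
(no output)
```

View pics/t6.png

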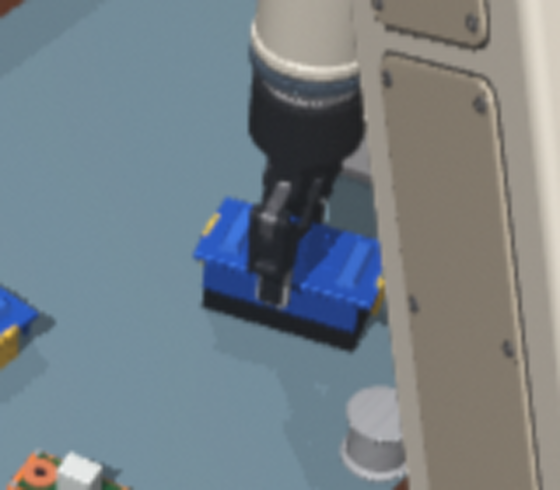

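The lid sits on the box with its yellow tabs down over the ends, stopped hard at TCP z = 26 as predicted for home. Lift to test the catch, and measure the base again from the first picture.

arm_command:
  deltas:
    - {"hand":50,"tx":0,"ty":0,"tz":-5,"wx":0,"wy":0,"wz":0}
    - {"hand":50,"tx":0,"ty":0,"tz":-15,"wx":0,"wy":0,"wz":0}
    - {"hand":50,"tx":0,"ty":0,"tz":-45,"wx":0,"wy":0,"wz":0}
    - {"hand":50,"tx":0,"ty":0,"tz":-50,"wx":0,"wy":0,"wz":0}
    - {"hand":50,"tx":0,"ty":0,"tz":0,"wx":0,"wy":0,"wz":0.035}
    - {"hand":50,"tx":0,"ty":0,"tz":0,"wx":0,"wy":0,"wz":0.034}

```text
clock: 14.52
eef_pos: [464.4, -234.7, 139.0]
tcp_rot: [-3.141, 0.0, 0.215]
contact_force: [-0.1, -0.1, -3.0]
opening: 0.729
grasp_force: 92.9
```

```bash
python3 - <<'E'
from h import *
f=imaging.grab_frame('top'); s0=cv2.imread('pics/side0.png')[:,:,::-1]
g=dict(f); g['image']=cv2.imread('pics/top0.png')[:,:,::-1]
h=cv2.cvtColor(g['image'],cv2.COLOR_RGB2HSV); 
for t in (130,150,170,185):
    m=np.zeros((480,640),np.uint8); m[190:280,485:560]=((h[...,1]<45)&(h[...,2]>t))[190:280,485:560]
    m=cv2.morphologyEx(m,cv2.MORPH_CLOSE,np.ones((5,5)))
    for c in blobs(m,600,5000): print(t,solid(g,c,0,10),solid(g,c,9.9,10))
# row of values across the base
print(h[234,490:555].tolist()[::2])
s=imaging.grab_frame('side'); s['image']=s0
h=cv2.cvtColor(s0,cv2.COLOR_RGB2HSV); m=np.zeros((480,640),np.uint8); m[130:180,385:455]=((h[...,1]<45)&(h[...,2]>150))[130:180,385:455]
for c in blobs(m,300,5000): print('side',c.reshape(-1,2).min(0),c.reshape(-1,2).max(0),solid(s,c,0,10))
print("lug mid",cast(g,[(522.05,233.9)],16),cast(g,[(522.1,234.1)],10))
E
python3 -c "
from h import *
print(r.sense()['contact_force'])"
```

```text
130 (array([ 495.10965575, -411.76031185]), np.float64(0.21762460269162354), [np.float64(135.65322744663325), np.float64(69.26817108334649)]) (array([ 494.65434069, -409.91184306]), np.float64(0.21762460269162354), [np.float64(135.74416961691492), np.float64(73.07452421566575)])
150 (array([ 495.7953348 , -412.31673169]), np.float64(0.22123827926426576), [np.float64(133.21999779243026), np.float64(67.00754812161921)]) (array([ 495.33062298, -410.46066681]), np.float64(0.22123827926426576), [np.float64(133.31218617900208), np.float64(70.83315094959886)])
170 (array([ 496.01485397, -413.16832915]), np.float64(0.22060774258667593), [np.float64(132.69791763949195), np.float64(65.1752195969691)]) (array([ 495.547     , -411.30474077]), np.float64(0.22060774258667593), [np.float64(132.79535756679502), np.float64(69.01682101952542)])
185 (array([ 495.88733173, -413.13457766]), np.float64(0.22064529315804604), [np.float64(132.46476932526696), np.float64(64.68954725897828)]) (array([ 495.41930041, -411.27016319]), np.float64(0.22064529315804604), [np.float64(132.56204948804077), np.float64(68.53284207339169)])
[[98, 55, 152], [99, 54, 156], [96, 57, 152], [99, 55, 158], [94, 52, 153], [95, 53, 158], [96, 60, 145], [90, 20, 139], [60, 1, 225], [38, 5, 219], [90, 1, 218], [60, 1, 218], [40, 3, 220], [30, 1, 220], [38, 5, 219], [40, 4, 218], [80, 3, 219], [50, 4, 217], [30, 1, 219], [30, 2, 214], [30, 1, 215], [45, 2, 219], [30, 2, 214], [0, 2, 224], [90, 17, 121], [97, 58, 157], [96, 54, 152], [93, 52, 153], [100, 53, 158], [97, 57, 152], [99, 58, 154], [100, 56, 151], [99, 58, 154]]
side [392 137] [449 169] (array([ 497.27763115, -411.41407008]), np.float64(0.22775874623245884), [np.float64(131.81358889180825), np.float64(70.51481627012987)])
lug mid [[ 493.32847772 -410.86271206]] [[ 493.85401806 -413.32492047]]
[ 0.57362506  0.25712715 -3.73966437]
```

Caught: the tool now carries about 3 N, which is the closed box. Next, the base.

```bash
python3 -c "
from h import *
go(499.1,-410.8,.221)"
```

```text
pos [ 463.9 -234.4  137.9] yaw 0.216 wz -0.005 tx -4.3 ty 179.8 q6 0.88
```

arm_command:
  deltas:
    - {"hand":50,"tx":0,"ty":0,"tz":0,"wx":0,"wy":0,"wz":-0.005}
    - {"hand":50,"tx":-1,"ty":36,"tz":0,"wx":0,"wy":0,"wz":0}
    - {"hand":50,"tx":-1,"ty":36,"tz":0,"wx":0,"wy":0,"wz":0}
    - {"hand":50,"tx":-1,"ty":36,"tz":0,"wx":0,"wy":0,"wz":0}
    - {"hand":50,"tx":-1.3,"ty":36,"tz":0,"wx":0,"wy":0,"wz":0}
    - {"hand":50,"tx":0,"ty":35.8,"tz":30,"wx":0,"wy":0,"wz":0}
    - {"hand":50,"tx":0,"ty":0,"tz":30,"wx":0,"wy":0,"wz":0}
    - {"hand":50,"tx":0,"ty":0,"tz":0,"wx":0,"wy":0,"wz":0}

```text
clock: 15.62
eef_pos: [498.0, -409.8, 75.6]
tcp_rot: [-3.136, 0.004, 0.222]
contact_force: [0.5, -0.3, -2.8]
opening: 0.73
grasp_force: 93.3
```

```bash
python3 -c "
from h import *
f=look(('orange','blue','white')); go(499.1,-410.8,.221)
s=r.sense(); faredge(f,s['eef_pos'][2]-3,s['tcp_rot'][2]); print(s['contact_force'])"
```

```text
orange [333. 251.] xy [460.6  -3.5] yaw 0.183 size [84.3 37.3]
blue [228. 250.] xy [458.4 224.7] yaw -0.232 size [126.1  63. ]
blue [363. 168.] xy [639.8 -67.4] yaw -0.061 size [120.8  63.3]
pos [ 499.1 -410.3   77.5] yaw 0.222 wz 0.001 tx -0.1 ty 0.5 q6 0.66
far edge [56.1 57.  57.9 56.8 57.2 52.2 53.  53.9 52.8 53.7 52.6 57.9 56.3 57.2
 57.7 57. ] median+half px - half: -6.0 left edge b max 27.6 min -29.5
[-0.70375895  0.86011168 -2.8048748 ]
```

arm_command:
  deltas:
    - {"hand":50,"tx":1,"ty":0,"tz":15,"wx":0,"wy":0,"wz":0}
    - {"hand":50,"tx":0,"ty":0,"tz":12,"wx":0,"wy":0,"wz":0}
    - {"hand":50,"tx":0,"ty":0,"tz":5,"wx":0,"wy":0,"wz":0}
    - {"hand":50,"tx":0,"ty":0,"tz":3,"wx":0,"wy":0,"wz":0}
    - {"hand":50,"tx":0,"ty":0,"tz":0,"wx":0,"wy":0,"wz":0}

```text
clock: 16.3
eef_pos: [501.3, -411.1, 44.2]
tcp_rot: [3.142, -0.0, 0.222]
contact_force: [0.1, -0.1, -3.1]
opening: 0.727
grasp_force: 93.5
```

arm_command:
  deltas:
    - {"hand":50,"tx":0,"ty":0,"tz":2,"wx":0,"wy":0,"wz":0}
    - {"hand":50,"tx":0,"ty":0,"tz":2,"wx":0,"wy":0,"wz":0}
    - {"hand":50,"tx":0,"ty":0,"tz":1,"wx":0,"wy":0,"wz":0}
    - {"hand":50,"tx":0,"ty":0,"tz":0,"wx":0,"wy":0,"wz":0}

```text
clock: 16.8
eef_pos: [501.2, -411.0, 39.1]
tcp_rot: [-3.141, 0.0, 0.222]
contact_force: [0.9, -0.2, -3.2]
opening: 0.734
grasp_force: 93.5
```

Below lug-top level with no contact, so it is entering the recesses. Continue.

arm_command:
  deltas:
    - {"hand":50,"tx":0,"ty":0,"tz":2,"wx":0,"wy":0,"wz":0}
    - {"hand":50,"tx":0,"ty":0,"tz":1.5,"wx":0,"wy":0,"wz":0}
    - {"hand":50,"tx":0,"ty":0,"tz":0.5,"wx":0,"wy":0,"wz":0}
    - {"hand":50,"tx":0,"ty":0,"tz":0,"wx":0,"wy":0,"wz":0}

```text
clock: 17.3
eef_pos: [501.4, -411.2, 36.2]
tcp_rot: [3.141, -0.0, 0.222]
contact_force: [-1.8, 2.9, 6.9]
opening: 0.734
grasp_force: 94.9
```

Seated at TCP z = 36, as predicted. Release, rise and look.

arm_command:
  deltas:
    - {"hand":85,"tx":0,"ty":0,"tz":0,"wx":0,"wy":0,"wz":0}
    - {"hand":85,"tx":0,"ty":0,"tz":0,"wx":0,"wy":0,"wz":0}
    - {"hand":85,"tx":0,"ty":0,"tz":0,"wx":0,"wy":0,"wz":0}
    - {"hand":85,"tx":0,"ty":0,"tz":-30,"wx":0,"wy":0,"wz":0}
    - {"hand":85,"tx":0,"ty":0,"tz":-50,"wx":0,"wy":0,"wz":0}
    - {"hand":85,"tx":0,"ty":0,"tz":-50,"wx":0,"wy":0,"wz":0}
    - {"hand":85,"tx":0,"ty":-60,"tz":0,"wx":0,"wy":0,"wz":0}
    - {"hand":85,"tx":0,"ty":-60,"tz":0,"wx":0,"wy":0,"wz":0}

```text
clock: 18.3
eef_pos: [474.8, -293.2, 165.9]
tcp_rot: [3.141, -0.001, 0.22]
contact_force: [0.5, 0.5, -0.1]
opening: 0.991
grasp_force: 0.0
```

arm_command:
  deltas:
    - {"hand":85,"tx":0,"ty":-60,"tz":0,"wx":0,"wy":0,"wz":-0.1}
    - {"hand":60,"tx":0,"ty":-60,"tz":0,"wx":0,"wy":0,"wz":-0.18}
    - {"hand":60,"tx":0,"ty":0,"tz":0,"wx":0,"wy":0,"wz":-0.18}
    - {"hand":60,"tx":0,"ty":0,"tz":0,"wx":0,"wy":0,"wz":-0.18}
    - {"hand":60,"tx":0,"ty":0,"tz":0,"wx":0,"wy":0,"wz":-0.18}
    - {"hand":60,"tx":0,"ty":0,"tz":0,"wx":0,"wy":0,"wz":-0.18}
    - {"hand":60,"tx":0,"ty":0,"tz":0,"wx":0,"wy":0,"wz":-0.18}
    - {"hand":60,"tx":0,"ty":0,"tz":0,"wx":0,"wy":0,"wz":-0.18}

```text
clock: 19.3
eef_pos: [442.7, -178.6, 165.3]
tcp_rot: [3.141, 0.0, 1.588]
contact_force: [0.0, 0.2, -0.1]
opening: 0.706
grasp_force: 0.0
```

```bash
python3 -c "
from h import *
Z['blue']=(33,62)
f=look(('blue','orange'),roi=(90,95,600,318)); go(460.5,-3.5,.183+np.pi/2); tabs(f,33,(496,-411))
cv2.imwrite('pics/t7.png',np.hstack([cv2.resize(f['image'][180:300,440:600,::-1],None,fx=2.4,fy=2.4),cv2.resize(imaging.grab_frame('side')['image'][100:220,340:500,::-1],None,fx=2.4,fy=2.4)]))
"
```

```text
blue [227. 250.] xy [454.4 218.2] yaw -0.233 size [122.6  60.3]
blue [363. 168.] xy [630.1 -65. ] yaw -0.060 size [116.6  61.2]
orange [333. 250.] xy [460.4  -3.6] yaw 0.183 size [84.7 37.2]
pos [ 442.7 -178.6  165.3] yaw 1.596 wz -0.157 tx 168.9 ty 49.3 q6 -0.41
```

View pics/t7.png

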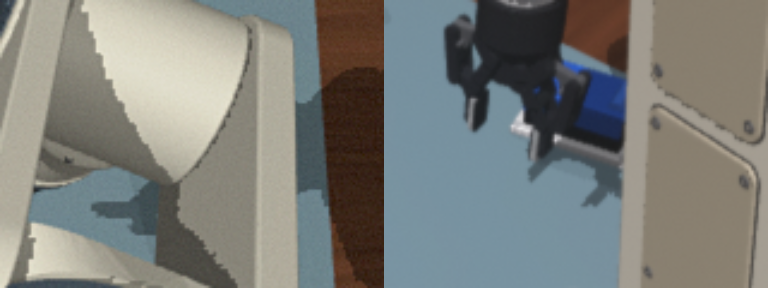

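The arm hides the stack here, though the side half shows the blue box sitting on the base. I'll check it later; module B is next.

arm_command:
  deltas:
    - {"hand":60,"tx":0,"ty":0,"tz":0,"wx":0,"wy":0,"wz":-0.157}
    - {"hand":60,"tx":42,"ty":12.3,"tz":0,"wx":0,"wy":0,"wz":0}
    - {"hand":60,"tx":42,"ty":12.3,"tz":0,"wx":0,"wy":0,"wz":0}
    - {"hand":60,"tx":42,"ty":12.3,"tz":0,"wx":0,"wy":0,"wz":0}
    - {"hand":60,"tx":43,"ty":12.4,"tz":0,"wx":0,"wy":0,"wz":0}
    - {"hand":60,"tx":0,"ty":0,"tz":50,"wx":0,"wy":0,"wz":0}
    - {"hand":60,"tx":0,"ty":0,"tz":40,"wx":0,"wy":0,"wz":0}
    - {"hand":60,"tx":0,"ty":0,"tz":0,"wx":0,"wy":0,"wz":0}
  squeeze: 40

```text
clock: 20.4
eef_pos: [460.8, -3.5, 73.2]
tcp_rot: [-3.136, -0.001, 1.736]
contact_force: [-0.5, 0.1, 0.6]
opening: 0.705
grasp_force: 0.0
```

```bash
python3 -c "
from h import *
go(460.5,-3.5,.183+np.pi/2)
f=look(('blue','white','box'),roi=(90,95,600,318)); tabs(f,33,(496,-411))"
```

```text
pos [460.8  -3.5  73.2] yaw 1.736 wz -0.018 tx 0.1 ty -0.3 q6 -0.18
blue [227. 250.] xy [458.7 224.9] yaw -0.233 size [126.6  62.4]
blue [529. 229.] xy [ 503.8 -427.2] yaw 0.218 size [130.1  64.5]
blue [363. 158.] xy [662.3 -68.8] yaw -0.059 size [75.9 63.2]
white [347. 200.] xy [558.2 -18.1] yaw 1.536 size [136.  112.1]
box [587. 288.] xy [ 379.9 -543. ] yaw -0.001 size [128.1  21.6]
box [140. 214.] xy [524.4 417.5] yaw -0.200 size [126.7  39.2]
box [305. 156.] xy [663.7  61.3] yaw 0.292 size [94.8 54.2]
box [223. 159.] xy [658.2 237.1] yaw 0.206 size [109.8  54.2]
```

arm_command:
  deltas:
    - {"hand":60,"tx":0,"ty":0,"tz":30,"wx":0,"wy":0,"wz":-0.018}
    - {"hand":60,"tx":0,"ty":0,"tz":25,"wx":0,"wy":0,"wz":0}
    - {"hand":60,"tx":0,"ty":0,"tz":5,"wx":0,"wy":0,"wz":0}
    - {"hand":15,"tx":0,"ty":0,"tz":0,"wx":0,"wy":0,"wz":0}
    - {"hand":15,"tx":0,"ty":0,"tz":0,"wx":0,"wy":0,"wz":0}
    - {"hand":15,"tx":0,"ty":0,"tz":0,"wx":0,"wy":0,"wz":0}
    - {"hand":15,"tx":0,"ty":0,"tz":0,"wx":0,"wy":0,"wz":0}
    - {"hand":15,"tx":0,"ty":0,"tz":0,"wx":0,"wy":0,"wz":0}

```text
clock: 21.45
eef_pos: [464.0, -3.8, 16.6]
tcp_rot: [3.14, 0.0, 1.757]
contact_force: [-0.7, 0.6, 7.6]
opening: 0.272
grasp_force: 39.3
```

```bash
python3 -c "
from h import *
go(656.2,58.9,.292+np.pi/2)"
```

```text
pos [464.   -3.8  16.6] yaw 1.757 wz -0.106 tx 4.7 ty 202.1 q6 -0.20
```

arm_command:
  deltas:
    - {"hand":15,"tx":0,"ty":0,"tz":-25,"wx":0,"wy":0,"wz":0}
    - {"hand":15,"tx":0,"ty":0,"tz":-40,"wx":0,"wy":0,"wz":0}
    - {"hand":15,"tx":0,"ty":0,"tz":-35,"wx":0,"wy":0,"wz":-0.106}
    - {"hand":15,"tx":1.5,"ty":51,"tz":0,"wx":0,"wy":0,"wz":0}
    - {"hand":15,"tx":1.5,"ty":51,"tz":0,"wx":0,"wy":0,"wz":0}
    - {"hand":15,"tx":1.5,"ty":50,"tz":0,"wx":0,"wy":0,"wz":0}
    - {"hand":15,"tx":0,"ty":50,"tz":0,"wx":0,"wy":0,"wz":0}
    - {"hand":15,"tx":0,"ty":0,"tz":0,"wx":0,"wy":0,"wz":0}

```text
clock: 22.45
eef_pos: [658.5, 59.8, 116.2]
tcp_rot: [3.138, 0.001, 1.863]
contact_force: [-0.5, -0.9, -0.7]
opening: 0.27
grasp_force: 40.2
```

arm_command:
  deltas:
    - {"hand":15,"tx":0,"ty":0,"tz":0,"wx":0,"wy":0,"wz":0}
    - {"hand":15,"tx":0,"ty":0,"tz":0,"wx":0,"wy":0,"wz":0}

```text
clock: 22.7
eef_pos: [654.0, 58.4, 115.5]
tcp_rot: [-3.141, -0.0, 1.862]
contact_force: [0.2, 0.7, -1.0]
opening: 0.268
grasp_force: 40.2
```

```bash
python3 -c "
from h import *
go(656.2,58.9,.292+np.pi/2)
f=imaging.grab_frame('side')
cv2.imwrite('pics/t8.png',cv2.resize(f['image'][90:290,150:400,::-1],None,fx=2.4,fy=2.4))"
```

```text
pos [654.   58.4 115.5] yaw 1.862 wz -0.000 tx -0.2 ty 2.2 q6 -0.20
```

View pics/t8.png

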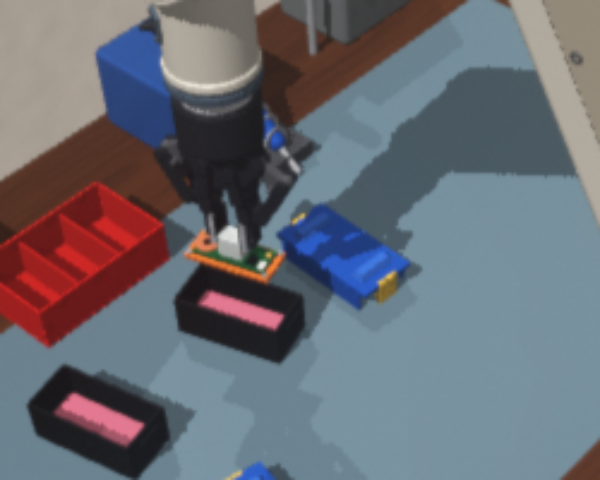

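The module hangs level over the second box, at crop (235,255).

arm_command:
  deltas:
    - {"hand":15,"tx":0,"ty":2.2,"tz":0,"wx":0,"wy":0,"wz":0}
    - {"hand":15,"tx":0,"ty":0,"tz":30,"wx":0,"wy":0,"wz":0}
    - {"hand":15,"tx":0,"ty":0,"tz":30,"wx":0,"wy":0,"wz":0}
    - {"hand":15,"tx":0,"ty":0,"tz":15,"wx":0,"wy":0,"wz":0}
    - {"hand":15,"tx":0,"ty":0,"tz":8,"wx":0,"wy":0,"wz":0}
    - {"hand":15,"tx":0,"ty":0,"tz":3,"wx":0,"wy":0,"wz":0}
    - {"hand":15,"tx":0,"ty":0,"tz":0,"wx":0,"wy":0,"wz":0}
    - {"hand":15,"tx":0,"ty":0,"tz":0,"wx":0,"wy":0,"wz":0}

```text
clock: 23.75
eef_pos: [657.9, 59.4, 30.0]
tcp_rot: [3.14, 0.0, 1.863]
contact_force: [0.7, 0.8, -1.8]
opening: 0.268
grasp_force: 40.1
```

arm_command:
  deltas:
    - {"hand":15,"tx":0,"ty":0,"tz":1.5,"wx":0,"wy":0,"wz":0}
    - {"hand":15,"tx":0,"ty":0,"tz":1,"wx":0,"wy":0,"wz":0}
    - {"hand":36,"tx":0,"ty":0,"tz":0,"wx":0,"wy":0,"wz":0}
    - {"hand":36,"tx":0,"ty":0,"tz":0,"wx":0,"wy":0,"wz":0}
    - {"hand":36,"tx":0,"ty":0,"tz":-25,"wx":0,"wy":0,"wz":0}
    - {"hand":36,"tx":0,"ty":0,"tz":-50,"wx":0,"wy":0,"wz":0}
    - {"hand":85,"tx":0,"ty":0,"tz":-55,"wx":0,"wy":0,"wz":0.1}
    - {"hand":85,"tx":0,"ty":0,"tz":0,"wx":0,"wy":0,"wz":0.18}

```text
clock: 24.75
eef_pos: [660.4, 59.6, 162.1]
tcp_rot: [3.133, -0.001, 1.578]
contact_force: [-0.2, -0.1, -0.9]
opening: 0.827
grasp_force: 0.0
```

arm_command:
  deltas:
    - {"hand":85,"tx":0,"ty":0,"tz":0,"wx":0,"wy":0,"wz":0.18}
    - {"hand":85,"tx":0,"ty":0,"tz":0,"wx":0,"wy":0,"wz":0.18}
    - {"hand":85,"tx":0,"ty":0,"tz":0,"wx":0,"wy":0,"wz":0.18}
    - {"hand":85,"tx":0,"ty":0,"tz":0,"wx":0,"wy":0,"wz":0.18}
    - {"hand":85,"tx":0,"ty":0,"tz":0,"wx":0,"wy":0,"wz":0.18}
    - {"hand":85,"tx":0,"ty":0,"tz":0,"wx":0,"wy":0,"wz":0.18}
    - {"hand":85,"tx":0,"ty":0,"tz":0,"wx":0,"wy":0,"wz":0.18}
    - {"hand":85,"tx":0,"ty":0,"tz":0,"wx":0,"wy":0,"wz":0.18}

```text
clock: 25.75
eef_pos: [657.3, 59.4, 156.7]
tcp_rot: [-3.142, 0.0, 0.137]
contact_force: [0.3, 0.4, 0.5]
opening: 0.993
grasp_force: 0.0
```

```bash
python3 -c "
from h import *
f=look(('blue','orange')); Z['orange']=(16,17);look(('orange',),'side',(0,0,640,480)); go(637,-67.4,-.06); go(456.5,224.9,-.233)"
```

```text
blue [529. 230.] xy [ 503.5 -426.6] yaw 0.222 size [130.2  65.6]
pos [657.3  59.4 156.7] yaw 0.141 wz 0.201 tx -12.6 ty 127.8 q6 1.52
pos [657.3  59.4 156.7] yaw 0.141 wz 0.374 tx -233.5 ty -114.7 q6 1.52
```

arm_command:
  deltas:
    - {"hand":85,"tx":0,"ty":0,"tz":0,"wx":0,"wy":0,"wz":0.1}
    - {"hand":85,"tx":0,"ty":0,"tz":0,"wx":0,"wy":0,"wz":0.096}
    - {"hand":85,"tx":-4.2,"ty":42,"tz":0,"wx":0,"wy":0,"wz":0}
    - {"hand":85,"tx":-4.2,"ty":42,"tz":0,"wx":0,"wy":0,"wz":0}
    - {"hand":85,"tx":-4.2,"ty":43,"tz":0,"wx":0,"wy":0,"wz":0}
    - {"hand":85,"tx":0,"ty":0,"tz":20,"wx":0,"wy":0,"wz":0}
    - {"hand":85,"tx":0,"ty":0,"tz":0,"wx":0,"wy":0,"wz":0}
    - {"hand":85,"tx":0,"ty":0,"tz":0,"wx":0,"wy":0,"wz":0}

```text
clock: 26.85
eef_pos: [638.1, -65.7, 136.6]
tcp_rot: [-3.141, 0.0, -0.051]
contact_force: [0.9, -0.0, 0.0]
opening: 0.998
grasp_force: 0.0
```

```bash
python3 -c "
from h import *
look(('box','blue')); f=look(('blue',),'side',(0,0,640,480)); go(637,-67.4,-.06)
cv2.imwrite('pics/t9.png',cv2.resize(f['image'][90:290,130:450,::-1],None,fx=2.2,fy=2.2))"
```

```text
box [138. 218.] xy [524.4 417.2] yaw -0.194 size [128.3  40.2]
box [309. 177.] xy [612.3  46.8] yaw 0.269 size [202.8  56.9]
box [225. 157.] xy [660.3 227.8] yaw 0.208 size [110.3  73.9]
blue [226. 249.] xy [459.  226.1] yaw -0.233 size [126.6  59.9]
blue [530. 229.] xy [ 503.4 -426.9] yaw 0.223 size [130.4  65.2]
blue [261. 312.] xy [462.8 224.8] yaw -0.231 size [114.8  62.3]
blue [292. 196.] xy [642.3 -66.4] yaw -0.058 size [113.6  62. ]
blue [227. 124.] xy [ 975.7 -161.7] yaw 0.009 size [182.8 182.2]
pos [638.4 -65.8 137.1] yaw -0.051 wz 0.009 tx -1.3 ty 1.7 q6 1.52
```

View pics/t9.png

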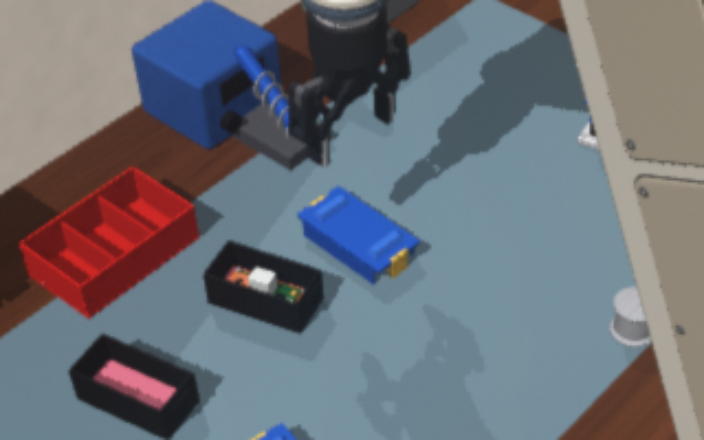

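Module B lies in its box at crop (263,283), and lid 2 at (358,233) hasn't moved. Grasp it.

arm_command:
  deltas:
    - {"hand":85,"tx":-1.3,"ty":1.7,"tz":30,"wx":0,"wy":0,"wz":0.009}
    - {"hand":85,"tx":0,"ty":0,"tz":50,"wx":0,"wy":0,"wz":0}
    - {"hand":85,"tx":0,"ty":0,"tz":40,"wx":0,"wy":0,"wz":0}
    - {"hand":85,"tx":0,"ty":0,"tz":15,"wx":0,"wy":0,"wz":0}
    - {"hand":85,"tx":0,"ty":0,"tz":0,"wx":0,"wy":0,"wz":0}
    - {"hand":50,"tx":0,"ty":0,"tz":0,"wx":0,"wy":0,"wz":0}
    - {"hand":50,"tx":0,"ty":0,"tz":0,"wx":0,"wy":0,"wz":0}
    - {"hand":50,"tx":0,"ty":0,"tz":0,"wx":0,"wy":0,"wz":0}
  squeeze: 70

```text
clock: 27.95
eef_pos: [638.3, -68.5, 4.0]
tcp_rot: [3.142, -0.004, -0.062]
contact_force: [-1.2, 0.9, 6.7]
opening: 0.73
grasp_force: 77.0
```

arm_command:
  deltas:
    - {"hand":50,"tx":0,"ty":0,"tz":0,"wx":0,"wy":0,"wz":0}
    - {"hand":50,"tx":0,"ty":0,"tz":0,"wx":0,"wy":0,"wz":0}

```text
clock: 28.2
eef_pos: [638.3, -68.5, 4.0]
tcp_rot: [3.142, -0.004, -0.062]
contact_force: [-0.1, 0.8, 5.5]
opening: 0.731
grasp_force: 77.0
```

```bash
python3 -c "
from h import *
go(637,-67.4,-.06);go(656.2,58.9,.292)"
```

```text
pos [638.3 -68.5   4. ] yaw -0.062 wz -0.002 tx -1.3 ty -1.0 q6 1.52
pos [638.3 -68.5   4. ] yaw -0.062 wz -0.354 tx 53.9 ty -116.8 q6 1.52
```

arm_command:
  deltas:
    - {"hand":50,"tx":0,"ty":0,"tz":-20,"wx":0,"wy":0,"wz":0}
    - {"hand":50,"tx":0,"ty":0,"tz":-45,"wx":0,"wy":0,"wz":0}
    - {"hand":50,"tx":0,"ty":0,"tz":-45,"wx":0,"wy":0,"wz":-0.17}
    - {"hand":50,"tx":0,"ty":0,"tz":0,"wx":0,"wy":0,"wz":-0.184}
    - {"hand":50,"tx":18,"ty":-39,"tz":0,"wx":0,"wy":0,"wz":0}
    - {"hand":50,"tx":18,"ty":-39,"tz":0,"wx":0,"wy":0,"wz":0}
    - {"hand":50,"tx":19,"ty":-38.8,"tz":0,"wx":0,"wy":0,"wz":0}
    - {"hand":50,"tx":0,"ty":0,"tz":0,"wx":0,"wy":0,"wz":0}

```text
clock: 29.2
eef_pos: [656.4, 62.1, 113.6]
tcp_rot: [-3.142, -0.002, 0.295]
contact_force: [-1.0, -0.9, -1.0]
opening: 0.733
grasp_force: 76.7
```

arm_command:
  deltas:
    - {"hand":50,"tx":0,"ty":0,"tz":0,"wx":0,"wy":0,"wz":0}
    - {"hand":50,"tx":0,"ty":0,"tz":0,"wx":0,"wy":0,"wz":0}

```text
clock: 29.45
eef_pos: [655.6, 58.3, 112.3]
tcp_rot: [3.141, -0.0, 0.291]
contact_force: [0.1, -1.0, -0.9]
opening: 0.734
grasp_force: 76.7
```

```bash
python3 -c "
from h import *
go(656.2,58.9,.292); f=imaging.grab_frame('top'); s=r.sense(); faredge(f,s['eef_pos'][2]-4,s['tcp_rot'][2]); print(s['contact_force'])"
```

```text
return _methods._mean(a, axis=axis, dtype=dtype,
  ret = ret.dtype.type(ret / rcount)
Traceback (most recent call last):
  File "h.py", line 55, in faredge
    print("far edge",np.round(e,1),"median+half px - half: %.1f"%(np.median([q for q in e if q>40])+1-half),"left edge b max %.1f min %.1f"%(np.percentile(b[k2],99),np.percentile(b[k2],1)))
                                                                                                                                             ~~~~~~~~~~~~~^^^^^^^^^^
IndexError: index -1 is out of bounds for axis 0 with size 0
```

arm_command:
  deltas:
    - {"hand":50,"tx":2,"ty":-0.4,"tz":30,"wx":0,"wy":0,"wz":0}
    - {"hand":50,"tx":0,"ty":0,"tz":20,"wx":0,"wy":0,"wz":0}
    - {"hand":50,"tx":0,"ty":0,"tz":8,"wx":0,"wy":0,"wz":0}
    - {"hand":50,"tx":0,"ty":0,"tz":4,"wx":0,"wy":0,"wz":0}
    - {"hand":50,"tx":0,"ty":0,"tz":4,"wx":0,"wy":0,"wz":0}
    - {"hand":50,"tx":0,"ty":0,"tz":0,"wx":0,"wy":0,"wz":0}
    - {"hand":50,"tx":0,"ty":0,"tz":0,"wx":0,"wy":0,"wz":0}

```text
clock: 30.38
eef_pos: [657.7, 60.3, 46.2]
tcp_rot: [3.141, -0.001, 0.292]
contact_force: [-0.3, -0.2, -1.0]
opening: 0.733
grasp_force: 76.7
```

```bash
python3 -c "
from h import *
go(656.2,58.9,.292); print(r.sense()['contact_force'])"
```

```text
pos [657.7  60.3  46.2] yaw 0.292 wz -0.000 tx -1.9 ty 0.9 q6 1.37
[-0.32424636 -0.15558444 -1.01199902]
```

arm_command:
  deltas:
    - {"hand":50,"tx":-0.5,"ty":0.7,"tz":4,"wx":0,"wy":0,"wz":0}
    - {"hand":50,"tx":0,"ty":0,"tz":4,"wx":0,"wy":0,"wz":0}
    - {"hand":50,"tx":0,"ty":0,"tz":3,"wx":0,"wy":0,"wz":0}
    - {"hand":50,"tx":0,"ty":0,"tz":2,"wx":0,"wy":0,"wz":0}
    - {"hand":50,"tx":0,"ty":0,"tz":0,"wx":0,"wy":0,"wz":0}
  squeeze: 80

```text
clock: 31.0
eef_pos: [658.0, 59.5, 33.4]
tcp_rot: [3.141, -0.001, 0.292]
contact_force: [-0.5, -0.7, 6.2]
opening: 0.729
grasp_force: 92.1
```

arm_command:
  deltas:
    - {"hand":50,"tx":0,"ty":0,"tz":2,"wx":0,"wy":0,"wz":0}
    - {"hand":50,"tx":0,"ty":0,"tz":2,"wx":0,"wy":0,"wz":0}
    - {"hand":50,"tx":0,"ty":0,"tz":1,"wx":0,"wy":0,"wz":0}
    - {"hand":50,"tx":0,"ty":0,"tz":0,"wx":0,"wy":0,"wz":0}

```text
clock: 31.5
eef_pos: [656.9, 59.4, 27.4]
tcp_rot: [-3.141, 0.001, 0.292]
contact_force: [-0.9, -0.2, -0.6]
opening: 0.722
grasp_force: 91.3
```

arm_command:
  deltas:
    - {"hand":50,"tx":0,"ty":0,"tz":1.5,"wx":0,"wy":0,"wz":0}
    - {"hand":50,"tx":0,"ty":0,"tz":1,"wx":0,"wy":0,"wz":0}
    - {"hand":50,"tx":0,"ty":0,"tz":0,"wx":0,"wy":0,"wz":0}

```text
clock: 31.88
eef_pos: [657.0, 59.4, 27.1]
tcp_rot: [-3.142, 0.0, 0.292]
contact_force: [-8.2, -0.8, 19.2]
opening: 0.73
grasp_force: 93.6
```

Home at 27. Lift and check the weight.

arm_command:
  deltas:
    - {"hand":50,"tx":0,"ty":0,"tz":-5,"wx":0,"wy":0,"wz":0}
    - {"hand":50,"tx":0,"ty":0,"tz":-25,"wx":0,"wy":0,"wz":0}
    - {"hand":50,"tx":0,"ty":0,"tz":-50,"wx":0,"wy":0,"wz":0}
    - {"hand":50,"tx":0,"ty":0,"tz":-60,"wx":0,"wy":0,"wz":0.07}
    - {"hand":50,"tx":0,"ty":0,"tz":0,"wx":0,"wy":0,"wz":0}
    - {"hand":50,"tx":0,"ty":0,"tz":0,"wx":0,"wy":0,"wz":0}

```text
clock: 32.62
eef_pos: [656.4, 59.4, 164.4]
tcp_rot: [-3.141, 0.001, 0.222]
contact_force: [-0.5, 0.5, -3.0]
opening: 0.729
grasp_force: 93.8
```

```bash
python3 -c "
from h import *
go(498.9,-412.1,.222); print(r.sense()['contact_force'])"
```

```text
pos [656.4  59.4 164.4] yaw 0.222 wz 0.000 tx -257.5 ty 425.2 q6 1.44
[-0.45443358  0.50068277 -3.04829726]
```

arm_command:
  deltas:
    - {"hand":50,"tx":-30,"ty":45,"tz":0,"wx":0,"wy":0,"wz":0}
    - {"hand":50,"tx":-30,"ty":50,"tz":0,"wx":0,"wy":0,"wz":0}
    - {"hand":50,"tx":-30,"ty":50,"tz":0,"wx":0,"wy":0,"wz":0}
    - {"hand":50,"tx":-30,"ty":50,"tz":0,"wx":0,"wy":0,"wz":0}
    - {"hand":50,"tx":-30,"ty":50,"tz":0,"wx":0,"wy":0,"wz":0}
    - {"hand":50,"tx":-30,"ty":50,"tz":0,"wx":0,"wy":0,"wz":0}
    - {"hand":50,"tx":-30,"ty":50,"tz":0,"wx":0,"wy":0,"wz":0}
    - {"hand":50,"tx":-30,"ty":50,"tz":0,"wx":0,"wy":0,"wz":0}

```text
clock: 33.62
eef_pos: [508.0, -379.5, 162.6]
tcp_rot: [-3.138, 0.003, 0.222]
contact_force: [0.8, -0.1, -4.0]
opening: 0.731
grasp_force: 93.8
```

arm_command:
  deltas:
    - {"hand":50,"tx":0,"ty":0,"tz":0,"wx":0,"wy":0,"wz":0}
    - {"hand":50,"tx":0,"ty":0,"tz":0,"wx":0,"wy":0,"wz":0}
    - {"hand":50,"tx":0,"ty":0,"tz":0,"wx":0,"wy":0,"wz":0}

```text
clock: 34.0
eef_pos: [509.9, -377.2, 164.2]
tcp_rot: [-3.14, 0.001, 0.223]
contact_force: [0.4, 0.1, -2.7]
opening: 0.732
grasp_force: 94.3
```

```bash
python3 -c "
from h import *
go(498.9,-412.1,.222); print(r.sense()['contact_force'],r.sense()['opening'])
Z['blue']=(33,62);look(('blue',),'side',(0,0,640,480));Z['blue']=(56,62);look(('blue',),'top',(300,95,640,318))"
```

```text
pos [ 509.9 -377.2  164.2] yaw 0.223 wz 0.001 tx -18.4 ty 31.7 q6 0.71
[ 0.40984117  0.14282929 -2.67159046] 0.7324601849290387
blue [261. 312.] xy [445.  239.7] yaw -0.233 size [110.6  59.9]
blue [224. 123.] xy [ 941.  -134.9] yaw -0.001 size [176.6 175.5]
blue [530. 233.] xy [ 489.5 -409.9] yaw -0.141 size [116.5 104.2]
```

arm_command:
  deltas:
    - {"hand":50,"tx":-9,"ty":16,"tz":0,"wx":0,"wy":0,"wz":0}
    - {"hand":50,"tx":-9.4,"ty":15.7,"tz":0,"wx":0,"wy":0,"wz":0.001}
    - {"hand":50,"tx":0,"ty":0,"tz":30,"wx":0,"wy":0,"wz":0}
    - {"hand":50,"tx":0,"ty":0,"tz":20,"wx":0,"wy":0,"wz":0}
    - {"hand":50,"tx":0,"ty":0,"tz":0,"wx":0,"wy":0,"wz":0}
    - {"hand":50,"tx":0,"ty":0,"tz":0,"wx":0,"wy":0,"wz":0}

```text
clock: 34.85
eef_pos: [499.3, -414.0, 115.8]
tcp_rot: [3.141, -0.0, 0.221]
contact_force: [0.1, 0.6, -2.9]
opening: 0.731
grasp_force: 94.1
```

```bash
python3 -c "
from h import *
go(498.9,-412.1,.222); f=imaging.grab_frame('top'); s=r.sense(); faredge(f,s['eef_pos'][2]-4,s['tcp_rot'][2]); print(s['contact_force'])
g=imaging.grab_frame('side')
cv2.imwrite('pics/t10.png',np.hstack([cv2.resize(f['image'][180:300,470:600,::-1],None,fx=3,fy=3),cv2.resize(g['image'][80:200,360:490,::-1],None,fx=3,fy=3)]))"
```

```text
pos [ 499.3 -414.   115.8] yaw 0.221 wz -0.001 tx 0.0 ty -2.0 q6 0.66
far edge [60.4 61.2 60.2 61.4 59.5 57.  57.4 56.8 57.2 56.5 57.4 60.1 61.  61.4
 60.8 61.2] median+half px - half: -2.3 left edge b max 42.7 min -30.6
[-0.05861725 -0.08688257 -3.22141835]
```

View pics/t10.png

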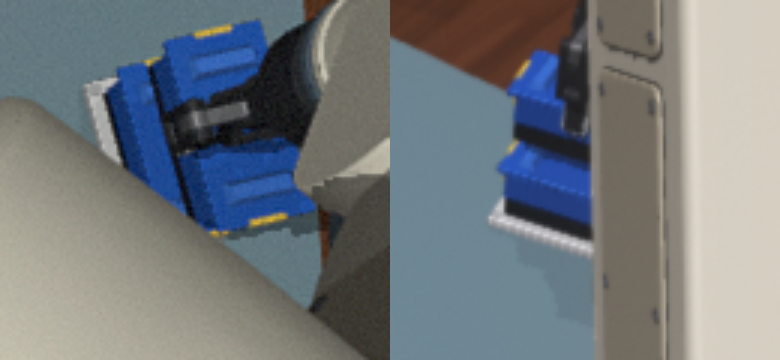

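Both lids line up in the top half, and in the side half box 1 sits flat on the base with box 2 above it. Correct about 2 mm and lower; seating is at TCP z ≈ 89.

arm_command:
  deltas:
    - {"hand":50,"tx":-0.5,"ty":-2,"tz":8,"wx":0,"wy":0,"wz":0}
    - {"hand":50,"tx":0,"ty":0,"tz":6,"wx":0,"wy":0,"wz":0}
    - {"hand":50,"tx":0,"ty":0,"tz":2,"wx":0,"wy":0,"wz":0}
    - {"hand":50,"tx":0,"ty":0,"tz":0,"wx":0,"wy":0,"wz":0}
    - {"hand":50,"tx":0,"ty":0,"tz":0,"wx":0,"wy":0,"wz":0}

```text
clock: 35.58
eef_pos: [498.2, -411.9, 99.3]
tcp_rot: [3.141, -0.0, 0.221]
contact_force: [-0.5, -0.1, -3.5]
opening: 0.73
grasp_force: 94.2
```

```bash
python3 -c "
from h import *
go(498.3,-412.1,.222)"
```

```text
pos [ 498.2 -411.9   99.3] yaw 0.221 wz -0.001 tx 0.1 ty 0.2 q6 0.66
```

arm_command:
  deltas:
    - {"hand":50,"tx":0,"ty":0,"tz":3,"wx":0,"wy":0,"wz":0}
    - {"hand":50,"tx":0,"ty":0,"tz":2,"wx":0,"wy":0,"wz":0}
    - {"hand":50,"tx":0,"ty":0,"tz":2,"wx":0,"wy":0,"wz":0}
    - {"hand":50,"tx":0,"ty":0,"tz":0,"wx":0,"wy":0,"wz":0}

```text
clock: 36.08
eef_pos: [497.9, -411.7, 92.0]
tcp_rot: [-3.141, 0.0, 0.221]
contact_force: [0.6, 0.4, -3.2]
opening: 0.729
grasp_force: 94.2
```

Already below lug height (95) with no contact, so it's entering.

arm_command:
  deltas:
    - {"hand":50,"tx":0,"ty":0,"tz":1.5,"wx":0,"wy":0,"wz":0}
    - {"hand":50,"tx":0,"ty":0,"tz":1.5,"wx":0,"wy":0,"wz":0}
    - {"hand":50,"tx":0,"ty":0,"tz":0.7,"wx":0,"wy":0,"wz":0}
    - {"hand":50,"tx":0,"ty":0,"tz":0,"wx":0,"wy":0,"wz":0}

```text
clock: 36.58
eef_pos: [498.2, -412.0, 89.2]
tcp_rot: [3.141, -0.0, 0.221]
contact_force: [-1.9, 1.8, 4.0]
opening: 0.729
grasp_force: 95.2
```

arm_command:
  deltas:
    - {"hand":85,"tx":0,"ty":0,"tz":0,"wx":0,"wy":0,"wz":0}
    - {"hand":85,"tx":0,"ty":0,"tz":0,"wx":0,"wy":0,"wz":0}
    - {"hand":85,"tx":0,"ty":0,"tz":0,"wx":0,"wy":0,"wz":0}
    - {"hand":85,"tx":0,"ty":0,"tz":-30,"wx":0,"wy":0,"wz":0}
    - {"hand":85,"tx":0,"ty":0,"tz":-50,"wx":0,"wy":0,"wz":0}
    - {"hand":85,"tx":0,"ty":0,"tz":-50,"wx":0,"wy":0,"wz":0}
    - {"hand":85,"tx":0,"ty":-60,"tz":0,"wx":0,"wy":0,"wz":0}
    - {"hand":85,"tx":0,"ty":-60,"tz":0,"wx":0,"wy":0,"wz":0}

```text
clock: 37.58
eef_pos: [471.6, -293.8, 219.1]
tcp_rot: [3.141, -0.001, 0.22]
contact_force: [0.7, 1.6, -0.5]
opening: 0.995
grasp_force: 0.0
```

arm_command:
  deltas:
    - {"hand":85,"tx":0,"ty":-60,"tz":0,"wx":0,"wy":0,"wz":0}
    - {"hand":85,"tx":0,"ty":-60,"tz":0,"wx":0,"wy":0,"wz":0}
    - {"hand":85,"tx":0,"ty":-60,"tz":0,"wx":0,"wy":0,"wz":0}
    - {"hand":85,"tx":0,"ty":-60,"tz":0,"wx":0,"wy":0,"wz":0}
    - {"hand":85,"tx":0,"ty":-60,"tz":0,"wx":0,"wy":0,"wz":0}
    - {"hand":85,"tx":0,"ty":-60,"tz":0,"wx":0,"wy":0,"wz":0}
    - {"hand":85,"tx":0,"ty":0,"tz":0,"wx":0,"wy":0,"wz":0}
    - {"hand":85,"tx":0,"ty":0,"tz":0,"wx":0,"wy":0,"wz":0}

```text
clock: 38.58
eef_pos: [393.1, 56.5, 218.7]
tcp_rot: [3.141, -0.0, 0.222]
contact_force: [0.0, -0.9, 0.3]
opening: 0.992
grasp_force: 0.0
```

```bash
python3 -c "
from h import *
Z['blue']=(108,114)
f=look(('blue',),'top',(400,95,640,318)); look(('blue',),'side',(330,0,640,480)); tabs(f,85,(496,-411)); g=imaging.grab_frame('side')
cv2.imwrite('pics/t11.png',np.hstack([cv2.resize(f['image'][170:300,470:600,::-1],None,fx=3,fy=3),cv2.resize(g['image'][80:210,360:490,::-1],None,fx=3,fy=3)]))"
```

```text
blue [534. 228.] xy [ 493.6 -398.8] yaw 0.224 size [126.4  93.7]
blue [425. 124.] xy [ 494.  -397.4] yaw 0.221 size [123.7  91.8]
tab 552 255 [ 436.5 -429.6] 5.0
tab 534 194 [ 559.  -401.5] 4.5
```

View pics/t11.png

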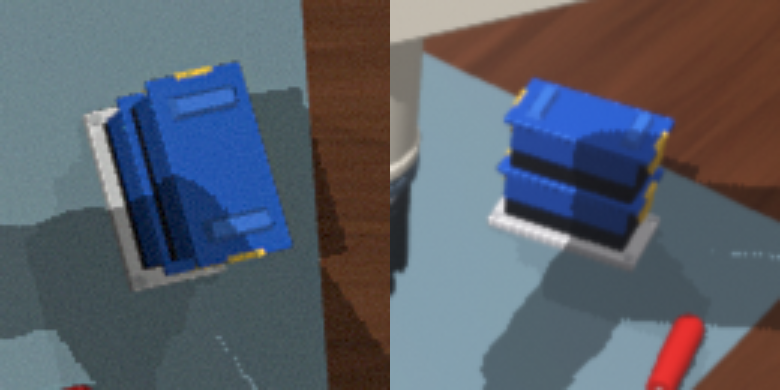

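Both closed boxes sit squared and level on the base, lids home and tabs down over the ends. Last check before hand-in: no third module hidden anywhere and the bystanders unmoved.

```bash
python3 -c "
from h import *
f=imaging.grab_frame('top'); a=cv2.imread('pics/top0.png')[:,:,::-1]
h=cv2.cvtColor(f['image'],cv2.COLOR_RGB2HSV); g=(h[...,0]>40)&(h[...,0]<80)&(h[...,1]>80); print('green',[c.reshape(-1,2).mean(0).round() for c in blobs(g,20,2000)])
d=np.abs(f['image'].astype(int)-a).max(2)>60
for n,(x0,y0,x1,y1) in dict(meter=(110,180,170,260),driver=(440,295,515,325),tweezers=(165,305,240,330)).items(): print(n,d[y0:y1,x0:x1].mean().round(3))
print(r.sense()['contact_force'])
r.sign_off()"
```

```text
green []
meter 0.0
driver 0.061
tweezers 0.26
[-1.37513831  0.85801341  0.09437767]
the job is handed in; nothing more can be done
```

I packed both modules in closed boxes stacked in one pile on the base, with the third box left off, and handed the job in; the meter had not moved, but shadow or the arm over the driver and tweezers kept my last check from clearing those two, and I never moved near them.

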